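# Park the foil-stamping hand stamps on their silhouette pads

## Task

The stamping job is over: park each of the four brass hand stamps upright on the plywood pad whose dark silhouette has the shape and size of its foot, centred on the silhouette and, for the square and the long one, turned to line up with it. Set them down without dropping them or tipping them over, and leave the jar and the standing foil roll where they are.

Things in the scene. Friction and masses are not known exactly. Their poses are not given: they have to be found in the camera images.
- stamp_large_round: Loose hand stamp standing upright: a solid brass round foot, 60 mm diameter, 14 mm thick, with an upright turned dark wooden handle on its centre. The handle is a round bar of 26 mm diameter from 22 to 66 mm above the underside (steel ferrule of 18 mm diameter below it); the same handle on all four stamps. 0.13 to 0.45 kg. Origin: centre of the underside; z up along the handle.
- stamp_small_round: Loose hand stamp standing upright: a solid brass round foot, 38 mm diameter, 14 mm thick, with an upright turned dark wooden handle on its centre. The handle is a round bar of 26 mm diameter from 22 to 66 mm above the underside (steel ferrule of 18 mm diameter below it); the same handle on all four stamps. 0.13 to 0.45 kg. Origin: centre of the underside; z up along the handle.
- stamp_square: Loose hand stamp standing upright: a solid brass square foot, 46 x 46 mm, sides along the body's x and y, 14 mm thick, with an upright turned dark wooden handle on its centre. The handle is a round bar of 26 mm diameter from 22 to 66 mm above the underside (steel ferrule of 18 mm diameter below it); the same handle on all four stamps. 0.13 to 0.45 kg. Origin: centre of the underside; z up along the handle.
- stamp_oblong: Loose hand stamp standing upright: a solid brass long rectangular foot, 80 mm along the body's x and 28 mm along its y, 14 mm thick, with an upright turned dark wooden handle on its centre. The handle is a round bar of 26 mm diameter from 22 to 66 mm above the underside (steel ferrule of 18 mm diameter below it); the same handle on all four stamps. 0.13 to 0.45 kg. Origin: centre of the underside; z up along the handle.
- pad_large_round: Fixed flat plywood parking pad, 88 x 88 mm, 6 mm thick, with a dark round silhouette of 64 mm diameter in the middle of its flat top (nothing stands proud). Origin: centre of the underside; z up, top at 6 mm.
- pad_small_round: Fixed flat plywood parking pad, 88 x 88 mm, 6 mm thick, with a dark round silhouette of 42 mm diameter in the middle of its flat top (nothing stands proud). Origin: centre of the underside; z up, top at 6 mm.
- pad_square: Fixed flat plywood parking pad, 88 x 88 mm, 6 mm thick, with a dark square silhouette of 50 x 50 mm, sides along the pad's x and y in the middle of its flat top (nothing stands proud). Origin: centre of the underside; z up, top at 6 mm.
- pad_oblong: Fixed flat plywood parking pad, 110 mm (x) by 64 mm (y), 6 mm thick, with a dark long silhouette, 84 mm along the pad's x and 32 mm along its y in the middle of its flat top (nothing stands proud). Origin: centre of the underside; z up, top at 6 mm.
- polish_jar: Bystander: loose closed jar, 50 mm diameter, 78 mm tall, standing among the stamps and pads. Origin: centre of the underside. Other small loose things among them are at most 16 mm tall.
- foil_roll: Bystander: loose roll of copper-coloured foil standing on end beyond the stamps, 60 mm diameter, 74 mm tall. Origin: centre of the underside.
Mind the look-alikes: they are no part of the job. Leave any pink look-alike of the stamp_square alone.

How it is judged:
By the outcome, as a careful person would: the job done as asked, in the order asked, and still so for the second after the job is handed in, with the robot touching nothing.
It also fails if it takes over 112 s, if anything falls off the work surface, if the arm or the gripper's body presses on something with over 40 N, if the wrist force passes 120 N, or if a joint passes its speed limit or range.

## Robot

A 7-joint arm with a two-finger parallel gripper is mounted at the origin on the work surface. World frame = base frame: x ahead of the robot, y to its left, z up, the work surface at z = 0. Lengths are in m, angles in rad, forces in N, time in s.
With the tool pointing down it reaches from about 0.425 to 0.925 m from the base axis. Payload 6.8 kg.
Tool frame: the origin (TCP) lies midway between the tips of the shut fingers; the grasp point (between the pads) lies 19 mm behind it; x points along the fingers, y is the direction in which the jaws open and shut, and the axes are right-handed (so a half turn about x gives the same grasp; the last joint's range is limited). The gripper opens to 88 mm and grips with 3 to 60 N. Pads are 20 mm wide; open, the fingers measure 115 mm over their backs; the gripper's body (75 mm by 178 mm) begins 61 mm behind the grasp point.
Start: joints at [-0.108, 0.477, 0.022, 1.555, -0.011, 1.109, -0.083], TCP at [0.675, 0, 0.196] pointing down, gripper open.
Joint ranges: [-2.96, 2.96], [-0.34, 2.1], [-1.41, 1.46], [0.24, 2.44], [-1.37, 4.51], [0.17, 1.92], [-2.96, 2.96]. Speed limits (rad/s): [2.39, 2.39, 3.14, 3.14, 3.14, 3.14, 3.14].

## Interface

Orientations are given as a unit quaternion [x, y, z, w].
In Python, from station import monitor, optics, finish_job gives the robot as it stands. The module is installed in compiled form; this text tells all that it offers.
- The arm moves only by the tool carry_out, never from a script. Its argument "targets" is a list of rows, each an object of numbers: "gripper": the gripper's target within -1 to 1 (fully open at 1, half-way at 0, shut at -1); "tx", "ty", "tz": the shift along the tool's x, y, z in cm; "roll": the turn about the tool's x in degrees. In form: [{"gripper": .., "tx": .., "ty": .., "tz": .., "roll": ..}, ...]. A call has 1 to 10 rows; each row shifts and turns the pose as measured when the row begins, along the tool's axes as they then stand; what a row does not reach is not made up. A row lasts 1/8 s, in which the tool goes at most 62.5 mm and 10.7 degrees, less where a joint would pass 70% of its speed; a pose out of reach is approached as far as the arm can. A call with a gripper value outside its range is refused whole. The fingers move at their own pace and stop on an object; "grip_force" is the grip in N (left out, the last holds). Time passes only in rows, so rows that do not move let the fingers close. It gives the time, the measured TCP pose, the force and the opening at its end, in the units of the state.
- monitor.get_state(): the state, without advancing time (a new reading comes with each control period).
- optics.snapshot(name): name is "scene" or "side" or "wrist"; returns (picture, depth): 384x512x3 uint8, blue, green, red; 384x512 float32, m along the optical axis (not along the pixel's ray), 0 where there is no reading.
- optics.get_calibration(name): a dict with "fovy" (degrees; the focal length in pixels is half the picture's height over the tangent of half this angle, whatever the lens; pixels are square), "cx", "cy" (the principal point, pixels), "world_from_camera" (4x4, takes a point from camera to world coordinates). Camera axes: x right, y down, z forward; pixel columns grow to the right and rows downward; lengths in m; the calibration is good to about 2 mm. A picture is of the moment at which its call begins: read the wrist's pose just before it. get_calibration takes no time and is no camera call; for the wrist camera it gives the pose at the moment of the call.
- finish_job(): hands the job in, once; it reports no verdict.
The state is a dict: "clock": time; "q": joint angles; "qd": joint speeds; "effort": joint torques, N m; "tcp_pos": TCP position; "eef_rot": TCP orientation; "ft_force": force on the tool from outside, world axes, zero at the start; "ft_torque": the same for the moment, N m; "gripper_width": opening from 0.0 (shut) to 1.0 (fully open).
Only numpy, scipy, OpenCV 4.12 (cv2) and the standard library are available. Lean on these libraries where they do the work, as an engineer would, in place of code of your own. Each camera call takes 0.05 s, during which the arm holds its last target. There are 200 camera calls.

## Working session

There is one attempt and no reset: what is moved stays moved. The work goes in short steps, Python scripts to look and compute and a tool call to move; the robot and the scene stay as the last step left them, time stands still between calls to the robot, and variables do not carry over. Pictures are saved under pics/ and viewed, about 12 in all and at most 16, crops included, and the job is handed in when it is done.

Besides the shell and the picture viewer there is one more tool, called after "Emit:" in YAML: its name, and indented under it one key for each argument. carry_out: Moves the arm, as the interface text tells. Its arguments: {"type":"object","properties":{"targets":{"type":"array"},"grip_force":{"type":"number"}},"required":["targets"]}

```bash
mkdir -p pics
cat > h.py <<'E'
import numpy as np, cv2
from station import monitor, optics, finish_job
def snap(n):
    c=optics.get_calibration(n); im,d=optics.snapshot(n); return im,d,c
def ray(c,u,v,z):
    f=192/np.tan(np.radians(c['fovy'])/2); M=np.array(c['world_from_camera'])
    r=M[:3,:3]@np.array([(u-c['cx'])/f,(v-c['cy'])/f,1]); o=M[:3,3]
    return o+r*(z-o[2])/r[2]
def pts(c,d):
    f=192/np.tan(np.radians(c['fovy'])/2); M=np.array(c['world_from_camera'])
    v,u=np.mgrid[:384,:512]
    P=np.stack([(u-c['cx'])/f*d,(v-c['cy'])/f*d,d],-1)
    return P@M[:3,:3].T+M[:3,3]
E
python3 - <<'E'
from h import *
ims=[]
for n in ['scene','side','wrist']:
    im,d,c=snap(n); ims.append(im); print(n,c['fovy'],c['cx'],c['cy'],np.round(c['world_from_camera'],3).tolist(), (d>0).mean())
    np.savez(f'/tmp/{n}.npz',im=im,d=d)
    cv2.imwrite(f'pics/{n}0.png',cv2.resize(im,(800,600)))
print(monitor.get_state())
E
```

```text
scene 51.66462088832327 254.53705415142537 193.271589904763 [[-0.186, 0.791, -0.584, 1.307], [0.983, 0.145, -0.116, 0.145], [-0.007, -0.595, -0.804, 1.1], [0.0, 0.0, 0.0, 1.0]] 0.9960734049479166
side 46.56199022834475 257.0278583331795 190.44884151934193 [[-0.78, -0.463, 0.421, 0.052], [-0.626, 0.56, -0.543, 0.626], [0.016, -0.687, -0.727, 0.899], [0.0, 0.0, 0.0, 1.0]] 0.9959818522135416
wrist 71.72126861446357 252.47889437069804 193.9402894554023 [[1.0, 0.001, -0.001, 0.674], [0.001, -0.962, -0.272, 0.074], [-0.001, 0.272, -0.962, 0.385], [0.0, 0.0, 0.0, 1.0]] 0.9960174560546875
{'clock': 0.15, 'q': array([-0.10809828,  0.47761222,  0.02235996,  1.55616736, -0.01149787,
        1.10926628, -0.08308683]), 'qd': array([ 0.0006636 , -0.00069727, -0.00145892, -0.00320376,  0.00050453,
       -0.00029589, -0.00118234]), 'effort': array([ 2.56581799e-03, -5.83290482e+01,  1.53667007e+00, -2.72875071e+01,
       -5.42110554e-02,  1.44432642e-02,  8.67239464e-05]), 'tcp_pos': array([ 6.74535404e-01, -1.60698524e-05,  1.95728062e-01]), 'eef_rot': array([-0.49964006, -0.5003101 ,  0.50035025, -0.49969916]), 'ft_force': array([ 1.21693986,  0.24875002, -0.12038213]), 'ft_torque': array([0.0559058 , 0.07945773, 0.00480213]), 'gripper_width': 1.0003476313723232}
```

View pics/scene0.png

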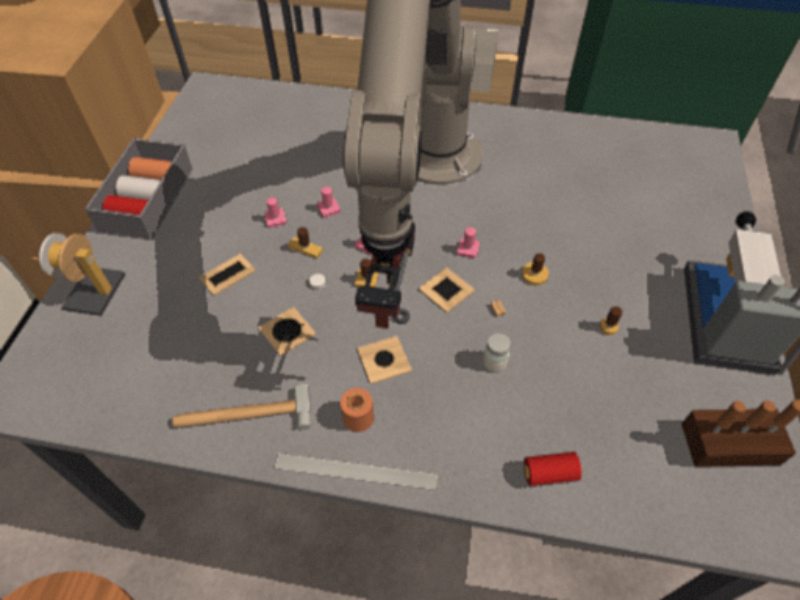

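View pics/side0.png

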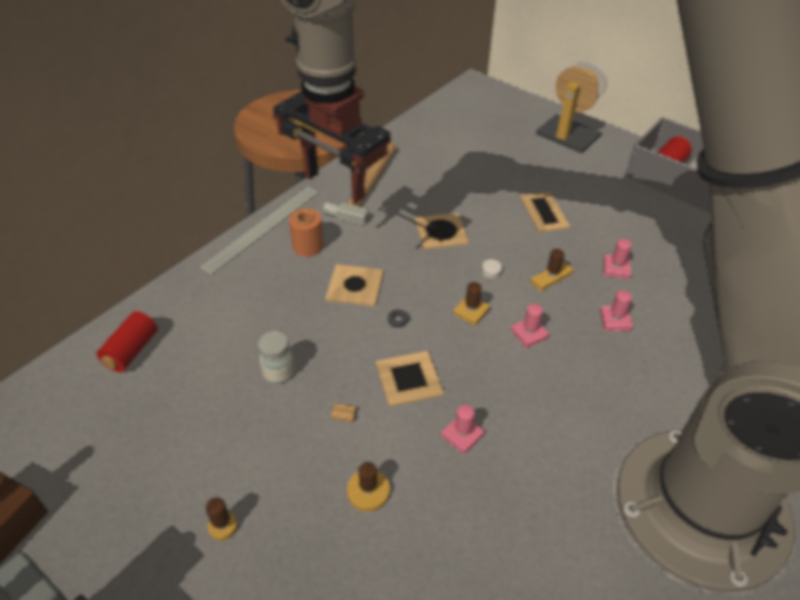

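View pics/wrist0.png

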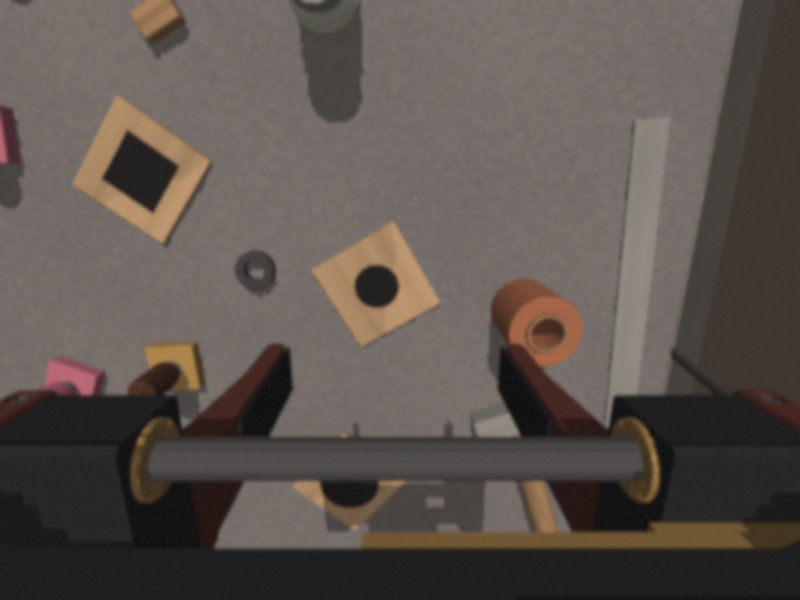

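Side view (800×600 px): brass stamps are small round (220,520), large round (368,485), square (472,302) and oblong (553,268). Possible confusions are the four pink look-alikes at (463,428), (531,325), (618,310) and (620,258), the wooden block (343,411) and the washer (398,318). I choose the brass-footed ones. Pads: square (408,377), small round (355,285), large round (440,230), oblong (545,210).

Run:
```python
from h import *
big={}
for n,k in [('side',1),('scene',1)]:
    D=np.load(f'/tmp/{n}.npz'); im,d=D['im'],D['d']; c=optics.get_calibration(n)
    P=pts(c,d); hsv=cv2.cvtColor(im,cv2.COLOR_BGR2HSV)
    ws=(P[...,0]>.3)&(P[...,0]<.98)&(abs(P[...,1])<.55)&(P[...,2]<.1)
    H,S,V=[hsv[...,i].astype(int) for i in range(3)]
    masks={'brass':(H>12)&(H<28)&(S>150)&(V>90),'dark':(V<60)&(P[...,2]<.012)&(P[...,2]>.001),'handle':(P[...,2]>.035)&(V<90)&(P[...,2]<.08),'wood':(H>8)&(H<24)&(S>60)&(S<=150)&(V>110),'tall':(P[...,2]>.03)&(V>=90)}
    for name,m in masks.items():
        N,L,st,ce=cv2.connectedComponentsWithStats((m&ws).astype(np.uint8),connectivity=4)
        for i in range(1,N):
            if st[i,4]<25: continue
            q=P[L==i]; z=np.percentile(q[:,2],[5,50,95])
            # rect in world on median plane
            xy=q[:,:2].astype(np.float32); r=cv2.minAreaRect(xy)
            print(n,name,ce[i].astype(int),st[i,4],'xy',np.round(q[:,:2].mean(0),3),'rectc',np.round(r[0],3),np.round(r[1],3),round(r[2]),'z',np.round(z,3))
    # colour crop
D=np.load('/tmp/side.npz')['im']; cv2.imwrite('pics/crop1.png',cv2.resize(D[110:360,120:420],None,fx=2.6,fy=2.4,interpolation=cv2.INTER_CUBIC))
```

```text
side brass [352 177] 142 xy [ 0.389 -0.248] rectc [ 0.391 -0.256] [0.079 0.028] 73 z [0.009 0.013 0.017]
side brass [301 199] 149 xy [ 0.453 -0.087] rectc [ 0.456 -0.093] [0.045 0.041] 8 z [0.006 0.013 0.017]
side brass [235 315] 369 xy [0.368 0.283] rectc [0.37 0.28] [0.054 0.051] 41 z [0.01  0.014 0.017]
side brass [142 339] 116 xy [0.482 0.445] rectc [0.483 0.444] [0.033 0.021] 59 z [0.009 0.013 0.025]
side dark [348 134] 94 xy [ 0.5   -0.414] rectc [ 0.499 -0.414] [0.022 0.072] 51 z [0.003 0.006 0.009]
side dark [282 146] 174 xy [ 0.625 -0.235] rectc [ 0.626 -0.235] [0.055 0.054] 35 z [0.003 0.006 0.009]
side dark [226 181] 70 xy [ 0.657 -0.015] rectc [ 0.657 -0.015] [0.031 0.03 ] 89 z [0.003 0.006 0.008]
side dark [261 240] 228 xy [0.452 0.086] rectc [0.452 0.086] [0.042 0.043] 52 z [0.003 0.006 0.008]
side handle [355 166] 104 xy [ 0.388 -0.252] rectc [ 0.389 -0.255] [0.023 0.023] 76 z [0.037 0.056 0.066]
side handle [303 187] 109 xy [ 0.453 -0.09 ] rectc [ 0.455 -0.092] [0.021 0.022] 82 z [0.038 0.057 0.067]
side handle [235 304] 161 xy [0.368 0.28 ] rectc [0.371 0.277] [0.021
[... 4002 characters left out ...]
] 58 xy [ 0.794 -0.039] rectc [ 0.796 -0.039] [0.033 0.033] 51 z [0.03  0.072 0.075]
scene wood [148 264] 674 xy [ 0.84  -0.273] rectc [ 0.833 -0.277] [0.039 0.243] 19 z [0.009 0.022 0.027]
scene tall [174 131] 72 xy [ 0.32  -0.354] rectc [ 0.317 -0.356] [0.025 0.024] 80 z [0.032 0.055 0.066]
scene tall [300 151] 75 xy [0.334 0.119] rectc [0.33  0.119] [0.025 0.024] 33 z [0.033 0.055 0.067]
scene tall [318 223] 273 xy [0.633 0.209] rectc [0.628 0.209] [0.047 0.047] 34 z [0.034 0.074 0.079]
scene tall [228 260] 409 xy [ 0.803 -0.036] rectc [ 0.799 -0.038] [0.059 0.058] 30 z [0.035 0.068 0.073]
scene tall [353 299] 603 xy [0.848 0.33 ] rectc [0.844 0.328] [0.052 0.096] 18 z [0.033 0.047 0.053]
```

View pics/crop1.png

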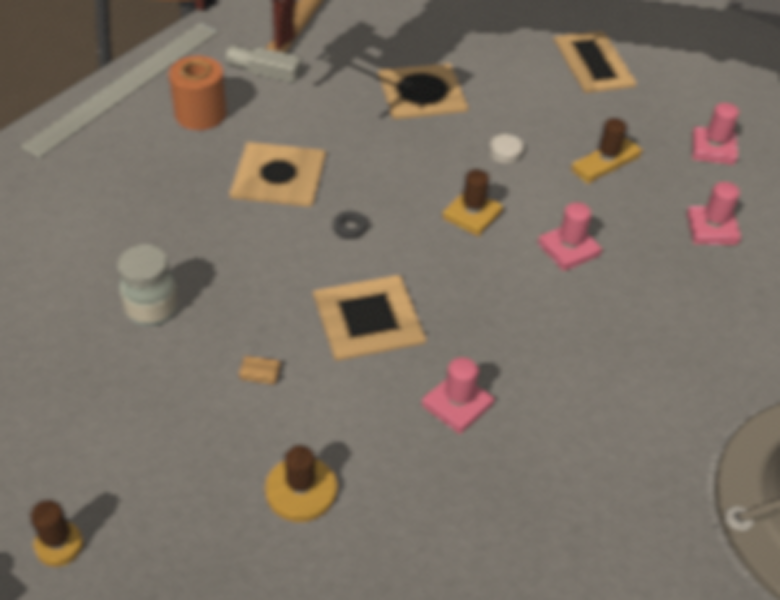

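The crop shows the four brass-footed, brown-handled stamps and the four pink ones, each clearly separate by colour. I'll go above the square stamp at about (0.461, -0.094).

Emit:
carry_out:
  targets:
    - {"gripper": 0,"tx": 0,"ty": -4.3,"tz": 1.9,"roll": 0}
    - {"gripper": 0,"tx": 0,"ty": -4.3,"tz": 1.9,"roll": 0}
    - {"gripper": 0,"tx": 0,"ty": -4.3,"tz": 1.9,"roll": 0}
    - {"gripper": 0,"tx": 0,"ty": -4.3,"tz": 1.9,"roll": 0}
    - {"gripper": 0,"tx": 0,"ty": -4.2,"tz": 1.8,"roll": 0}
    - {"gripper": 0,"tx": 0,"ty": 0,"tz": 0,"roll": 0}
  grip_force: 25

```text
clock: 0.9
tcp_pos: [0.4526, -0.0964, 0.1934]
eef_rot: [0.499, 0.501, -0.501, 0.499]
ft_force: [-0.3, 0.9, 0.1]
gripper_width: 0.501
```

```bash
cat >> h.py <<'E'
from scipy.spatial.transform import Rotation as Rn
def pose():
    s=monitor.get_state(); R=Rn.from_quat(s['eef_rot']).as_matrix()
    return s,s['tcp_pos'],R
def show():
    s,p,R=pose()
    print('t',round(s['clock'],2),'tcp',np.round(p,4),'yaw(tool y)',round(np.degrees(np.arctan2(R[1,1],R[0,1])),2),'xdown',np.round(R[:,0],4),'F',np.round(s['ft_force'],1),'w',round(s['gripper_width'],3),'q7',np.round(s['q'][[0,4,6]],2))
def to(x,y,z):
    s,p,R=pose(); print('shift cm to',(x,y,z),np.round(R.T@(np.array([x,y,z])-p)*100,2))
def look(name='wrist',pic=None,near=None,rad=.15,zb=0.):
    """blobs: handle tops, brass feet, dark silhouettes in a view; zb raises the stamp heights"""
    im,d,c=snap(name); P=pts(c,d); hsv=cv2.cvtColor(im,cv2.COLOR_BGR2HSV)
    H,S,V=[hsv[...,i].astype(int) for i in range(3)]; Z=P[...,2]
    n=near if near is not None else pose()[1][:2]
    ws=np.hypot(P[...,0]-n[0],P[...,1]-n[1])<rad
    M={'handle':(Z>zb+.060)&(Z<zb+.072)&(V<110),'brass':(H>10)&(H<30)&(S>130)&(V>60)&(Z>zb+.010)&(Z<zb+.018),
       'dark':(V<60)&(Z>.001)&(Z<.011)}
    for k,m in M.items():
        N,L,st,ce=cv2.connectedComponentsWithStats((m&ws).astype(np.uint8),connectivity=4)
        for i in range(1,N):
            if st[i,4]<60: continue
            q=P[L==i]; zm=np.median(q[:,2])
            ct=max(cv2.findContours((L==i).astype(np.uint8),cv2.RETR_EXTERNAL,cv2.CHAIN_APPROX_NONE)[0],key=len)[:,0]
            w=np.array([ray(c,u,v,zm)[:2] for u,v in ct],np.float32)*1000
            r=cv2.minAreaRect(w); e=cv2.minEnclosingCircle(w)
            print(name,k,'px',ce[i].astype(int),st[i,4],'mean',np.round(q[:,:2].mean(0),4),'zmed',np.round(zm,4),'rect mm',np.round(r[0],1),np.round(r[1],1),np.round(r[2],1),'circ',np.round(e[0],1),round(e[1],1))
    if pic: cv2.imwrite(f'pics/{pic}.png',cv2.resize(im,(800,600)))
E
python3 -c "
from h import *
show(); look(pic='w1')"
```

```text
t 0.9 tcp [ 0.4526 -0.0964  0.1934] yaw(tool y) 0.02 xdown [-4.7e-03  2.0e-04 -1.0e+00] F [-0.3  0.9  0.1] w 0.501 q7 [ 0.03 -0.01  0.08]
wrist handle px [257 180] 326 mean [ 0.4574 -0.0944] zmed 0.0665 rect mm [457.5 -94.6] [23.2 23.7] 0.1 circ [457.2 -94.5] 12.8
wrist brass px [257 168] 560 mean [ 0.4577 -0.0897] zmed 0.0148 rect mm [457.1 -95.3] [43.1 44.6] 1.2 circ [457.6 -95.4] 29.6
wrist brass px [223 257] 112 mean [ 0.406  -0.2278] zmed 0.0147 rect mm [ 405.8 -228.1] [19.  16.1] 75.5 circ [ 405.8 -227.5] 11.2
```

View pics/w1.png

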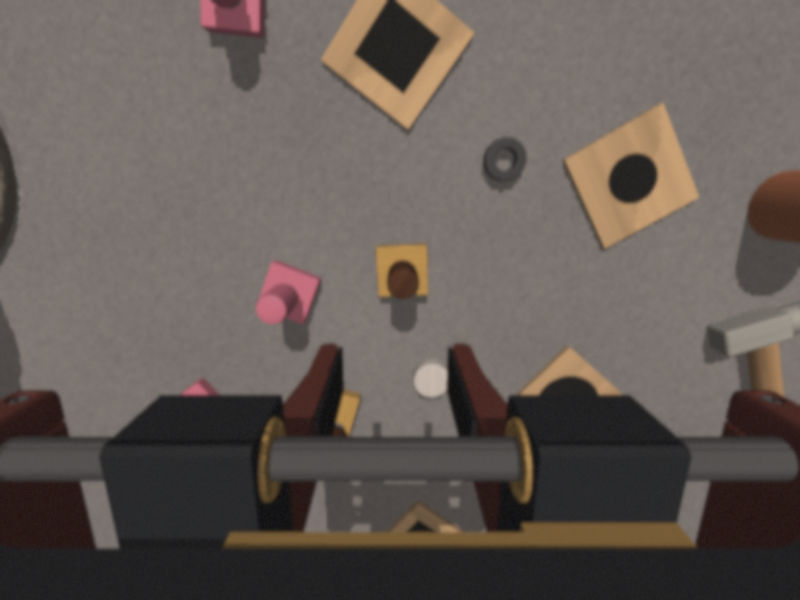

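The wrist view shows the square brass stamp at (402,275), with its nearest neighbours the pink look-alike (285,290) and white cap (430,380) clear of the fingers. I'll go down and grip.

Emit:
carry_out:
  targets:
    - {"gripper": 0,"tx": 4.5,"ty": 0.55,"tz": -0.15,"roll": 0}
    - {"gripper": 0,"tx": 4.5,"ty": 0,"tz": 0,"roll": 0}
    - {"gripper": 0,"tx": 4.5,"ty": 0,"tz": 0,"roll": 0}
    - {"gripper": 0,"tx": 2.0,"ty": 0,"tz": 0,"roll": 0}
    - {"gripper": 0,"tx": 0.5,"ty": 0,"tz": 0,"roll": 0}
    - {"gripper": 0,"tx": 0,"ty": 0,"tz": 0,"roll": 0}

```text
clock: 1.7
tcp_pos: [0.4714, -0.0892, 0.0319]
eef_rot: [0.5, 0.501, -0.496, 0.503]
ft_force: [-2.7, -1.5, 1.4]
gripper_width: 0.502
```

```bash
python3 -c "
from h import *
show(); to(.4573,-.0948,.027); look(near=(.4573,-.0948),rad=.05)"
```

```text
t 1.7 tcp [ 0.4714 -0.0892  0.0319] yaw(tool y) 0.5 xdown [ 0.0052  0.0021 -1.    ] F [-2.7 -1.5  1.4] w 0.502 q7 [ 0.04 -0.02  0.09]
shift cm to (0.4573, -0.0948, 0.027) [ 0.48 -1.41  0.54]
wrist handle px [235 244] 1397 mean [ 0.4598 -0.0918] zmed 0.0679 rect mm [458.6 -88.5] [27.3 38.3] 25.3 circ [455.5 -89.8] 20.0
wrist handle px [291 229] 178 mean [ 0.495  -0.0822] zmed 0.0665 rect mm [497.1 -87.4] [10.7 24.1] 2.5 circ [496.2 -87.5] 12.5
wrist brass px [241 207] 1409 mean [ 0.4618 -0.0849] zmed 0.0159 rect mm [458.2 -94.1] [43.8 46. ] 2.8 circ [458.5 -94.4] 30.5
```

Emit:
carry_out:
  targets:
    - {"gripper": 0,"tx": 0,"ty": -0.7,"tz": 0.25,"roll": 0}
    - {"gripper": 0,"tx": 0.3,"ty": -0.6,"tz": 0.25,"roll": 0}
    - {"gripper": 0,"tx": 0,"ty": 0,"tz": 0,"roll": 0}

```text
clock: 2.12
tcp_pos: [0.4595, -0.0941, 0.0291]
eef_rot: [0.5, 0.501, -0.495, 0.504]
ft_force: [-0.2, -0.8, -1.0]
gripper_width: 0.5
```

```bash
python3 -c "
from h import *
show(); to(.458,-.0945,.027); look(near=(.4573,-.0948),rad=.05)"
```

```text
t 2.12 tcp [ 0.4595 -0.0941  0.0291] yaw(tool y) 0.55 xdown [ 0.0084  0.0024 -1.    ] F [-0.2 -0.8 -1. ] w 0.5 q7 [ 0.05 -0.02  0.1 ]
shift cm to (0.458, -0.0945, 0.027) [ 0.21 -0.15  0.04]
wrist handle px [212 231] 195 mean [ 0.434  -0.0874] zmed 0.0663 rect mm [432.2 -92.5] [10.6 24.6] 1.5 circ [433.2 -92.5] 12.5
wrist handle px [292 231] 184 mean [ 0.483 -0.087] zmed 0.0667 rect mm [484.6 -92.3] [10.  25.2] 0.3 circ [484.1 -92.3] 12.9
wrist handle px [250 241] 1215 mean [ 0.4572 -0.0938] zmed 0.0665 rect mm [457.3 -93.6] [24.4 26. ] 0.3 circ [457.3 -93.8] 13.3
wrist brass px [250 206] 1767 mean [ 0.4571 -0.0876] zmed 0.0149 rect mm [456.9 -94.7] [44.  46.4] 2.0 circ [457.3 -94.7] 30.5
```

Emit:
carry_out:
  targets:
    - {"gripper": 0,"tx": 0.1,"ty": -0.2,"tz": 0,"roll": 0}
    - {"gripper": -1,"tx": 0,"ty": 0,"tz": 0,"roll": 0}
    - {"gripper": -1,"tx": 0,"ty": 0,"tz": 0,"roll": 0}
    - {"gripper": -1,"tx": 0,"ty": 0,"tz": 0,"roll": 0}
    - {"gripper": -1,"tx": 0,"ty": 0,"tz": 0,"roll": 0}
    - {"gripper": -1,"tx": -1.5,"ty": 0,"tz": 0,"roll": 0}
    - {"gripper": -1,"tx": -2,"ty": 0,"tz": 0,"roll": 0}
    - {"gripper": -1,"tx": -2,"ty": 0,"tz": 0,"roll": 0}
    - {"gripper": -1,"tx": -1,"ty": 0,"tz": 0,"roll": 0}
    - {"gripper": -1,"tx": 0,"ty": 0,"tz": 0,"roll": 0}
  grip_force: 25

```text
clock: 3.42
tcp_pos: [0.4567, -0.0939, 0.097]
eef_rot: [0.5, 0.501, -0.495, 0.504]
ft_force: [-0.4, -0.6, -3.8]
gripper_width: 0.286
```

```bash
python3 -c "
from h import *
show(); s,p,R=pose()
look(near=p[:2],rad=.06,zb=p[2]-.028)
look('side',near=(.453,.086),rad=.06);look('scene',near=(.453,.086),rad=.06)"
```

```text
t 3.42 tcp [ 0.4567 -0.0939  0.097 ] yaw(tool y) 0.57 xdown [ 0.0085  0.0026 -1.    ] F [-0.4 -0.6 -3.8] w 0.286 q7 [ 0.04 -0.02  0.1 ]
wrist handle px [252 239] 1534 mean [ 0.4556 -0.0922] zmed 0.1352 rect mm [455.8 -93.3] [43.6 27. ] 1.4 circ [455.6 -88. ] 22.2
wrist brass px [251 201] 1435 mean [ 0.4551 -0.0832] zmed 0.0834 rect mm [454.8 -88.6] [43.7 34.2] 2.1 circ [454.9 -86.2] 25.1
side dark px [261 240] 225 mean [0.4525 0.0859] zmed 0.0057 rect mm [452.6  85.6] [41.7 41.4] 54.1 circ [452.7  85.5] 27.3
scene dark px [285 184] 110 mean [0.4548 0.0867] zmed 0.0052 rect mm [454.4  86.9] [41.3 41.1] 53.1 circ [456.2  86.7] 26.8
```

Emit:
carry_out:
  targets:
    - {"gripper": -1,"tx": -0.5,"ty": 0,"tz": -2,"roll": 0}
    - {"gripper": -1,"tx": -0.5,"ty": 0,"tz": -2.5,"roll": 0}
    - {"gripper": -1,"tx": 0,"ty": 0,"tz": -2.5,"roll": 0}
    - {"gripper": -1,"tx": 0,"ty": 0,"tz": -1.5,"roll": 0}
    - {"gripper": -1,"tx": 0,"ty": 0,"tz": 0,"roll": 0}
    - {"gripper": -1,"tx": 0,"ty": 0,"tz": 0,"roll": 0}

```text
clock: 4.32
tcp_pos: [0.4516, -0.0077, 0.102]
eef_rot: [0.498, 0.503, -0.498, 0.501]
ft_force: [0.1, -0.5, -3.7]
gripper_width: 0.288
```

```bash
python3 -c "
from h import *
show(); s,p,R=pose()
look(near=p[:2],rad=.06,zb=p[2]-.028)
look(near=(.453,.086),rad=.06,pic='w2')"
```

```text
t 4.33 tcp [ 0.4516 -0.0077  0.102 ] yaw(tool y) 0.49 xdown [-0.0028  0.0018 -1.    ] F [ 0.1 -0.5 -3.7] w 0.288 q7 [-0.11  0.   -0.11]
wrist handle px [252 239] 1527 mean [ 0.451 -0.006] zmed 0.1401 rect mm [451.   -7.2] [43.6 26.6] 0.6 circ [451.   -1.8] 22.2
wrist brass px [251 201] 1443 mean [0.45   0.0029] zmed 0.0884 rect mm [449.6  -4.2] [43.7 37.6] 2.0 circ [449.7  -2. ] 26.3
wrist dark px [254  98] 2287 mean [0.4522 0.0864] zmed 0.0072 rect mm [452.1  85.9] [47.1 47.1] 53.6 circ [452.2  85.9] 32.7
```

View pics/w2.png

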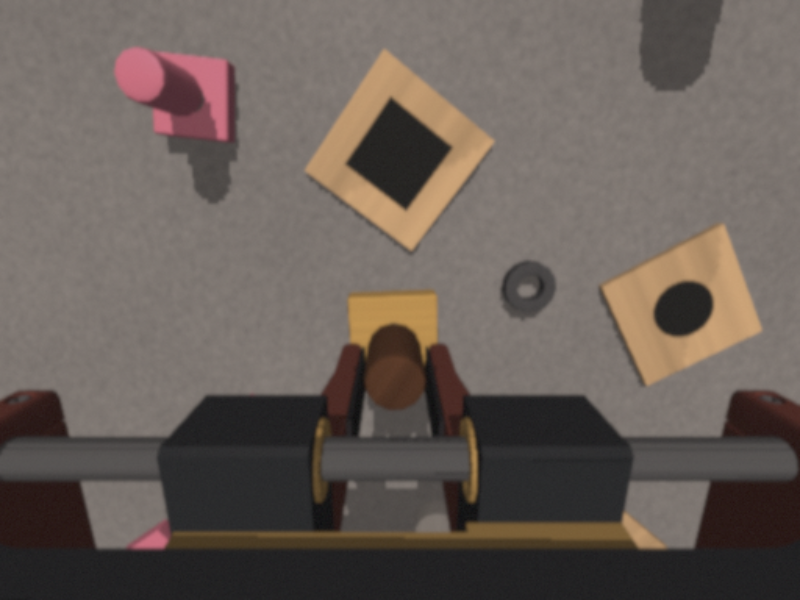

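The wrist view shows the square silhouette at (400,152), the held square foot at (393,330), and the washer clear at (528,288). I'll move over the pad and roll.

Emit:
carry_out:
  targets:
    - {"gripper": -1,"tx": 0,"ty": 0.2,"tz": -2.5,"roll": 0}
    - {"gripper": -1,"tx": 0,"ty": 0,"tz": -3,"roll": 0}
    - {"gripper": -1,"tx": 0,"ty": 0,"tz": -2.5,"roll": 0}
    - {"gripper": -1,"tx": 0,"ty": 0,"tz": -0.7,"roll": 0}
    - {"gripper": -1,"tx": 0,"ty": 0,"tz": 0,"roll": 9.5}
    - {"gripper": -1,"tx": 0,"ty": 0,"tz": 0,"roll": 9.5}
    - {"gripper": -1,"tx": 0,"ty": 0,"tz": 0,"roll": 9.5}
    - {"gripper": -1,"tx": 0,"ty": 0,"tz": 0,"roll": 7}
    - {"gripper": -1,"tx": 0,"ty": 0,"tz": 0,"roll": 0}
    - {"gripper": -1,"tx": 0,"ty": 0,"tz": 0,"roll": 0}

```text
clock: 5.68
tcp_pos: [0.454, 0.0702, 0.1016]
eef_rot: [-0.631, -0.316, 0.634, -0.316]
ft_force: [0.4, 0.4, -3.1]
gripper_width: 0.286
```

```bash
python3 -c "
from h import *
show(); s,p,R=pose(); to(.4535,.086,.1)
look(near=p[:2],rad=.06,zb=p[2]-.028)"
```

```text
t 5.67 tcp [0.454  0.0702 0.1016] yaw(tool y) -36.86 xdown [-0.0035 -0.0023 -1.    ] F [ 0.4  0.4 -3.1] w 0.286 q7 [-0.35 -0.02 -0.91]
shift cm to (0.4535, 0.086, 0.1) [ 0.16 -0.99 -1.23]
wrist handle px [252 239] 1547 mean [0.4545 0.0717] zmed 0.1397 rect mm [453.8  70.6] [26.6 43.6] 53.2 circ [457.  75.] 22.2
wrist brass px [251 201] 1470 mean [0.4588 0.0791] zmed 0.0879 rect mm [454.5  73.5] [37.8 45.1] 55.2 circ [455.5  75.6] 26.6
wrist dark px [242 170] 1220 mean [0.4567 0.0926] zmed 0.0072 rect mm [456.2  91.8] [31.9 46.3] 53.9 circ [456.1  91.6] 27.9
```

Emit:
carry_out:
  targets:
    - {"gripper": -1,"tx": 0,"ty": -0.5,"tz": -0.6,"roll": 1.5}
    - {"gripper": -1,"tx": 0,"ty": -0.5,"tz": -0.6,"roll": 0}
    - {"gripper": -1,"tx": 2,"ty": 0,"tz": 0,"roll": 0}
    - {"gripper": -1,"tx": 2,"ty": 0,"tz": 0,"roll": 0}
    - {"gripper": -1,"tx": 1,"ty": 0,"tz": 0,"roll": 0}
    - {"gripper": -1,"tx": 0,"ty": 0,"tz": 0,"roll": 0}
    - {"gripper": -1,"tx": 0,"ty": 0,"tz": 0,"roll": 0}

```text
clock: 6.6
tcp_pos: [0.4547, 0.0868, 0.0514]
eef_rot: [-0.635, -0.31, 0.636, -0.31]
ft_force: [0.8, -0.0, -3.0]
gripper_width: 0.284
```

```bash
python3 -c "
from h import *
show(); s,p,R=pose(); to(.4535,.086,.0345)
look(near=p[:2],rad=.06,zb=p[2]-.028,pic='w3')"
```

```text
t 6.6 tcp [0.4547 0.0868 0.0514] yaw(tool y) -37.96 xdown [-0.0012 -0.0012 -1.    ] F [ 0.8 -0.  -3. ] w 0.284 q7 [-0.37 -0.03 -0.96]
shift cm to (0.4535, 0.086, 0.0345) [ 1.69 -0.05  0.13]
wrist handle px [252 239] 1533 mean [0.4552 0.0881] zmed 0.0894 rect mm [454.4  87.1] [26.6 43.6] 52.1 circ [457.7  91.2] 22.2
wrist brass px [251 201] 1484 mean [0.4599 0.0953] zmed 0.0377 rect mm [455.4  90. ] [37.6 44.9] 53.6 circ [456.9  91.8] 26.3
wrist dark px [250 182] 256 mean [0.4646 0.103 ] zmed 0.0072 rect mm [464.9 102.8] [ 4.5 47. ] 54.2 circ [464.7 102.5] 23.6
```

View pics/w3.png

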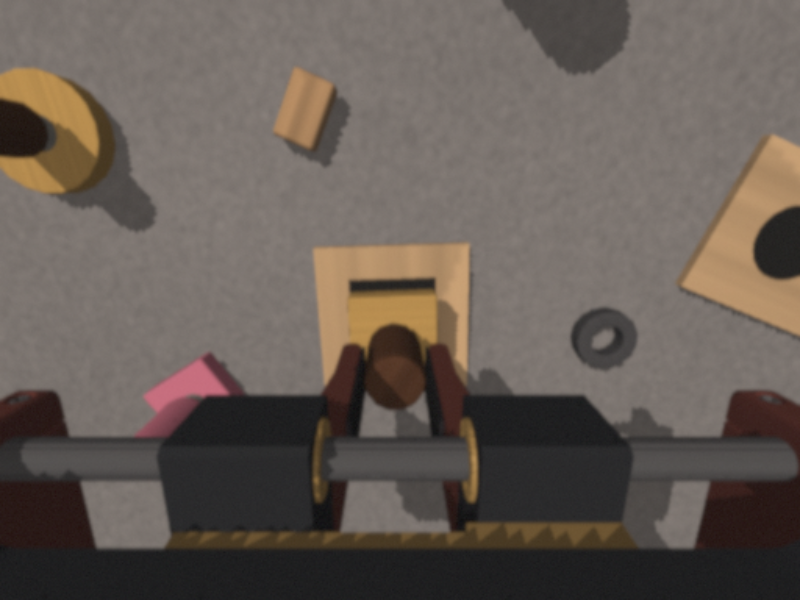

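Aligned: the foot (393,330) is square to the silhouette, whose rim shows at (393,285). I'll lower it.

Emit:
carry_out:
  targets:
    - {"gripper": -1,"tx": 0.7,"ty": -0.05,"tz": 0.1,"roll": 0}
    - {"gripper": -1,"tx": 0.4,"ty": 0,"tz": 0,"roll": 0}
    - {"gripper": -1,"tx": 0.2,"ty": 0,"tz": 0,"roll": 0}
    - {"gripper": -1,"tx": 0.1,"ty": 0,"tz": 0,"roll": 0}

```text
clock: 7.15
tcp_pos: [0.4544, 0.0864, 0.0374]
eef_rot: [0.636, 0.31, -0.635, 0.311]
ft_force: [-0.3, 0.3, -3.8]
gripper_width: 0.287
```

```bash
python3 -c "
from h import *
show(); s,p,R=pose(); to(.4535,.086,.0345)
look(near=p[:2],rad=.06,zb=p[2]-.028)"
```

```text
t 7.15 tcp [0.4544 0.0864 0.0374] yaw(tool y) -37.96 xdown [ 8.e-04 -6.e-04 -1.e+00] F [-0.3  0.3 -3.8] w 0.287 q7 [-0.37 -0.03 -0.95]
shift cm to (0.4535, 0.086, 0.0345) [ 0.29 -0.04  0.09]
wrist handle px [252 240] 1516 mean [0.4547 0.0876] zmed 0.0755 rect mm [454.  87.] [27.  42.4] 51.0 circ [457.1  90.7] 21.9
wrist brass px [251 201] 1491 mean [0.4597 0.0951] zmed 0.0237 rect mm [455.4  90.1] [36.8 44.9] 53.6 circ [457.1  92.1] 26.2
wrist dark px [249 183] 103 mean [0.4647 0.1048] zmed 0.0074 rect mm [465.5 104.1] [ 2.1 46.8] 54.2 circ [465.4 104. ] 23.4
```

Emit:
carry_out:
  targets:
    - {"gripper": -1,"tx": 0.15,"ty": 0,"tz": 0.05,"roll": 0}
    - {"gripper": -1,"tx": 0.1,"ty": 0,"tz": 0,"roll": 0}
    - {"gripper": -1,"tx": 0.05,"ty": 0,"tz": 0,"roll": 0}
    - {"gripper": -1,"tx": 0,"ty": 0,"tz": 0,"roll": 0}

```text
clock: 7.7
tcp_pos: [0.4542, 0.0861, 0.0348]
eef_rot: [0.636, 0.31, -0.635, 0.31]
ft_force: [-0.5, 0.2, -2.1]
gripper_width: 0.287
```

Emit:
carry_out:
  targets:
    - {"gripper": -1,"tx": 0.1,"ty": 0,"tz": 0,"roll": 0}
    - {"gripper": 0.2,"tx": 0,"ty": 0,"tz": 0,"roll": 0}
    - {"gripper": 0.2,"tx": 0,"ty": 0,"tz": 0,"roll": 0}
    - {"gripper": 0.2,"tx": 0,"ty": 0,"tz": 0,"roll": 0}
    - {"gripper": 0.2,"tx": -1,"ty": 0,"tz": 0,"roll": 0}
    - {"gripper": 0.2,"tx": -2,"ty": 0,"tz": 0,"roll": 0}
    - {"gripper": 0.2,"tx": -4,"ty": 0,"tz": 0,"roll": 0}
    - {"gripper": 0.2,"tx": -5,"ty": 0,"tz": 0,"roll": 0}
    - {"gripper": 0.2,"tx": -4,"ty": 0,"tz": 0,"roll": 0}
    - {"gripper": 0.2,"tx": 0,"ty": 0,"tz": 0,"roll": 0}

```text
clock: 8.95
tcp_pos: [0.4551, 0.0863, 0.2028]
eef_rot: [0.637, 0.31, -0.634, 0.31]
ft_force: [0.4, -0.5, -0.1]
gripper_width: 0.599
```

```bash
python3 -c "
from h import *
show(); to(.377,.275,.196)
look(near=(.4523,.086),rad=.06,zb=.006)
look('side',near=(.377,.277),rad=.06)"
```

```text
t 8.95 tcp [0.4551 0.0863 0.2028] yaw(tool y) -37.99 xdown [ 4.7e-03  9.0e-04 -1.0e+00] F [ 0.4 -0.5 -0.1] w 0.599 q7 [-0.39 -0.01 -0.98]
shift cm to (0.377, 0.275, 0.196) [  0.66 -17.77 -10.06]
wrist handle px [251 182] 322 mean [0.4528 0.0858] zmed 0.0726 rect mm [453.   85.4] [25.4 23.5] 51.4 circ [452.4  85.9] 12.9
wrist brass px [250 171] 620 mean [0.4555 0.0899] zmed 0.0208 rect mm [452.2  85.4] [46.3 45.5] 52.9 circ [452.3  85.5] 31.1
side handle px [235 300] 106 mean [0.372  0.2769] zmed 0.0648 rect mm [372.3 275.9] [23.2 23.3] 39.3 circ [372.  277.4] 13.2
side brass px [235 315] 364 mean [0.3683 0.2819] zmed 0.0133 rect mm [370.6 279. ] [54.5 54.1] 41.7 circ [372.2 278.1] 29.7
```

Square is placed within 1 mm and 1°. Next is the large round stamp.

Emit:
carry_out:
  targets:
    - {"gripper": 0.2,"tx": 0,"ty": -2.2,"tz": -1.2,"roll": 0}
    - {"gripper": 0.2,"tx": 0,"ty": -3.2,"tz": -1.8,"roll": 0}
    - {"gripper": 0.2,"tx": 0,"ty": -3.2,"tz": -1.8,"roll": 0}
    - {"gripper": 0.2,"tx": 0,"ty": -3.2,"tz": -1.8,"roll": 0}
    - {"gripper": 0.2,"tx": 0,"ty": -3.0,"tz": -1.8,"roll": 0}
    - {"gripper": 0.2,"tx": 0,"ty": -2.0,"tz": -1.2,"roll": 0}
    - {"gripper": 0.2,"tx": 0,"ty": -0.5,"tz": 0,"roll": 0}
    - {"gripper": 0.2,"tx": 0,"ty": 0,"tz": 0,"roll": 0}

```text
clock: 10.05
tcp_pos: [0.3671, 0.2671, 0.1883]
eef_rot: [-0.628, -0.308, 0.644, -0.311]
ft_force: [0.0, 0.5, -0.0]
gripper_width: 0.604
```

```bash
python3 -c "
from h import *
show(); to(.377,.275,.196); print(np.round(pose()[0]['q'],2))
look(rad=.07)"
```

```text
t 10.05 tcp [0.3671 0.2671 0.1883] yaw(tool y) -38.12 xdown [-0.0188 -0.0139 -0.9997] F [ 0.   0.5 -0. ] w 0.604 q7 [-0.66  0.01 -1.45]
shift cm to (0.377, 0.275, 0.196) [-0.8   0.29 -1.21]
[-0.66  0.14 -0.11  2.05  0.01  0.98 -1.45]
wrist handle px [253 169] 351 mean [0.3749 0.2777] zmed 0.0666 rect mm [374.9 277.8] [24.7 24. ] 78.7 circ [374.8 277.8] 12.8
wrist brass px [253 159] 902 mean [0.3769 0.2802] zmed 0.0148 rect mm [373.7 277.2] [55.6 56.5] 7.6 circ [374.  276.8] 28.9
```

```bash
python3 -c "
from h import *
to(.3748,.2775,.06)
to(.3748,.2775,.028)"
```

```text
shift cm to (0.3748, 0.2775, 0.06) [12.8   0.02 -1.58]
shift cm to (0.3748, 0.2775, 0.028) [16.    0.03 -1.65]
```

Emit:
carry_out:
  targets:
    - {"gripper": 0.2,"tx": 1.5,"ty": 0,"tz": -0.8,"roll": 0}
    - {"gripper": 0.2,"tx": 3,"ty": 0,"tz": -0.7,"roll": 0}
    - {"gripper": 0.2,"tx": 3,"ty": 0,"tz": 0,"roll": 0}
    - {"gripper": 0.2,"tx": 2,"ty": 0,"tz": 0,"roll": 0}
    - {"gripper": 0.2,"tx": 0.5,"ty": 0,"tz": 0,"roll": 0}
    - {"gripper": 0.2,"tx": 0,"ty": 0,"tz": 0,"roll": 0}

```text
clock: 10.85
tcp_pos: [0.3783, 0.2739, 0.0816]
eef_rot: [-0.629, -0.304, 0.645, -0.308]
ft_force: [-0.9, 0.5, 0.1]
gripper_width: 0.602
```

```bash
python3 -c "
from h import *
show(); to(.3748,.2775,.028)
look(rad=.07)"
```

```text
t 10.85 tcp [0.3783 0.2739 0.0816] yaw(tool y) -38.63 xdown [-0.0185 -0.0152 -0.9997] F [-0.9  0.5  0.1] w 0.602 q7 [-0.67  0.05 -1.48]
shift cm to (0.3748, 0.2775, 0.028) [ 5.36 -0.47 -0.19]
wrist handle px [246 210] 725 mean [0.3751 0.2782] zmed 0.0665 rect mm [375.3 278.2] [25.2 24.5] 51.5 circ [375.3 278.1] 13.2
wrist brass px [248 186] 1612 mean [0.3794 0.2828] zmed 0.0148 rect mm [376.6 279.5] [52.3 56.7] 47.7 circ [374.4 277.8] 29.3
```

Emit:
carry_out:
  targets:
    - {"gripper": 0.2,"tx": 0.8,"ty": -0.45,"tz": -0.2,"roll": 0}
    - {"gripper": 0.2,"tx": 1.6,"ty": 0,"tz": 0,"roll": 0}
    - {"gripper": 0.2,"tx": 1.6,"ty": 0,"tz": 0,"roll": 0}
    - {"gripper": 0.2,"tx": 0.8,"ty": 0,"tz": 0,"roll": 0}
    - {"gripper": 0.2,"tx": 0.3,"ty": 0,"tz": 0,"roll": 0}
    - {"gripper": 0.2,"tx": 0,"ty": 0,"tz": 0,"roll": 0}

```text
clock: 11.65
tcp_pos: [0.3771, 0.2813, 0.0316]
eef_rot: [-0.632, -0.306, 0.643, -0.308]
ft_force: [-0.6, -0.3, 0.4]
gripper_width: 0.6
```

```bash
python3 -c "
from h import *
show(); to(.375,.278,.028)"
```

```text
t 11.65 tcp [0.3771 0.2813 0.0316] yaw(tool y) -38.6 xdown [-0.0126 -0.0094 -0.9999] F [-0.6 -0.3  0.4] w 0.6 q7 [-0.69  0.06 -1.51]
shift cm to (0.375, 0.278, 0.028) [0.37 0.04 0.38]
```

Emit:
carry_out:
  targets:
    - {"gripper": 0.2,"tx": 0.3,"ty": 0.05,"tz": 0.35,"roll": 0}
    - {"gripper": 0.2,"tx": 0,"ty": 0,"tz": 0,"roll": 0}
    - {"gripper": -1,"tx": 0,"ty": 0,"tz": 0,"roll": 0}
    - {"gripper": -1,"tx": 0,"ty": 0,"tz": 0,"roll": 0}
    - {"gripper": -1,"tx": 0,"ty": 0,"tz": 0,"roll": 0}
    - {"gripper": -1,"tx": 0,"ty": 0,"tz": 0,"roll": 0}
    - {"gripper": -1,"tx": -1,"ty": 0,"tz": 0,"roll": 0}
    - {"gripper": -1,"tx": -2.5,"ty": 0,"tz": 0,"roll": 0}
    - {"gripper": -1,"tx": -3,"ty": 0,"tz": 0,"roll": 0}
    - {"gripper": -1,"tx": -2,"ty": 0,"tz": 0,"roll": 0}

```text
clock: 12.9
tcp_pos: [0.3744, 0.2769, 0.1158]
eef_rot: [-0.63, -0.305, 0.644, -0.308]
ft_force: [-0.4, 0.7, -4.5]
gripper_width: 0.287
```

```bash
python3 -c "
from h import *
show(); to(.60,-.15,.14);to(.626,-.235,.14)
s,p,R=pose(); look(near=p[:2],rad=.06,zb=p[2]-.028)
look('side',near=(.626,-.235),rad=.06)
look('scene',near=(.626,-.235),rad=.06)"
```

```text
t 12.9 tcp [0.3744 0.2769 0.1158] yaw(tool y) -38.6 xdown [-0.0164 -0.0129 -0.9998] F [-0.4  0.7 -4.5] w 0.287 q7 [-0.67  0.04 -1.48]
shift cm to (0.6, -0.15, 0.14) [-2.24 44.25 19.34]
shift cm to (0.626, -0.235, 0.14) [-2.17 51.59 24.36]
wrist handle px [252 240] 1486 mean [0.3751 0.2782] zmed 0.1529 rect mm [374.6 277.4] [27.5 43.8] 52.6 circ [378.4 282.5] 22.2
wrist brass px [252 200] 1997 mean [0.3805 0.2854] zmed 0.1011 rect mm [378.  282.3] [43.5 56.7] 51.5 circ [373.5 276.6] 29.1
side dark px [284 147] 92 mean [ 0.6168 -0.2376] zmed 0.006 rect mm [ 616.5 -237.9] [30.5 46.9] 36.7 circ [ 620.1 -235.2] 24.7
scene dark px [183 210] 176 mean [ 0.6267 -0.2335] zmed 0.0058 rect mm [ 626.9 -233.9] [48.1 54.3] 10.4 circ [ 626.4 -233.6] 27.6
```

Emit:
carry_out:
  targets:
    - {"gripper": -1,"tx": -1.5,"ty": 0,"tz": 0,"roll": 0}
    - {"gripper": -1,"tx": -1,"ty": 2,"tz": 1.3,"roll": 0}
    - {"gripper": -1,"tx": 0,"ty": 3.5,"tz": 2.2,"roll": 0}
    - {"gripper": -1,"tx": 0,"ty": 4,"tz": 2.5,"roll": 0}
    - {"gripper": -1,"tx": 0,"ty": 4,"tz": 2.5,"roll": 0}
    - {"gripper": -1,"tx": 0,"ty": 4,"tz": 2.5,"roll": 0}
    - {"gripper": -1,"tx": 0,"ty": 4,"tz": 2.5,"roll": 0}
    - {"gripper": -1,"tx": 0,"ty": 4,"tz": 2.5,"roll": 0}
    - {"gripper": -1,"tx": 0,"ty": 4,"tz": 2.5,"roll": 0}
    - {"gripper": -1,"tx": 0,"ty": 4,"tz": 2.5,"roll": 0}

```text
clock: 14.3
tcp_pos: [0.5076, -0.1026, 0.1429]
eef_rot: [-0.626, -0.31, 0.645, -0.311]
ft_force: [0.5, 0.5, -4.5]
gripper_width: 0.286
```

```bash
python3 -c "
from h import *
show(); to(.575,-.30,.13)"
```

```text
t 14.3 tcp [ 0.5076 -0.1026  0.1429] yaw(tool y) -37.98 xdown [-0.0227 -0.0128 -0.9997] F [ 0.5  0.5 -4.5] w 0.286 q7 [-0.06 -0.04 -0.55]
shift cm to (0.575, -0.3, 0.13) [ 1.39 17.47 11.38]
```

Emit:
carry_out:
  targets:
    - {"gripper": -1,"tx": 0.3,"ty": 4,"tz": 2.6,"roll": 0}
    - {"gripper": -1,"tx": 0.3,"ty": 4,"tz": 2.6,"roll": 0}
    - {"gripper": -1,"tx": 0.3,"ty": 4,"tz": 2.6,"roll": 0}
    - {"gripper": -1,"tx": 0.3,"ty": 3,"tz": 2,"roll": 0}
    - {"gripper": -1,"tx": 0,"ty": 1.5,"tz": 1,"roll": 0}
    - {"gripper": -1,"tx": 0,"ty": 0,"tz": 0,"roll": 0}
    - {"gripper": -1,"tx": 0,"ty": 0,"tz": 0,"roll": 0}

```text
clock: 15.18
tcp_pos: [0.5702, -0.2953, 0.1291]
eef_rot: [-0.625, -0.311, 0.647, -0.308]
ft_force: [-0.4, 0.6, -3.7]
gripper_width: 0.285
```

```bash
python3 -c "
from h import *
show(); s,p,R=pose()
look(near=p[:2],rad=.06,zb=p[2]-.028)
look(near=(.626,-.235),rad=.06,pic='w4'); to(.626,-.2345,.13)"
```

```text
t 15.18 tcp [ 0.5702 -0.2953  0.1291] yaw(tool y) -38.08 xdown [-0.0304 -0.009  -0.9995] F [-0.4  0.6 -3.7] w 0.285 q7 [ 0.22 -0.1  -0.2 ]
wrist handle px [252 240] 1487 mean [ 0.5714 -0.2941] zmed 0.1661 rect mm [ 570.7 -295.1] [27.1 43.9] 52.4 circ [ 574.6 -290.1] 22.2
wrist brass px [252 200] 2000 mean [ 0.576  -0.2867] zmed 0.1142 rect mm [ 572.9 -289.6] [42.6 57. ] 54.1 circ [ 569.  -295.6] 29.1
wrist dark px [257 132] 158 mean [ 0.6072 -0.253 ] zmed 0.0071 rect mm [ 607.1 -253.3] [ 7.8 32.9] 52.0 circ [ 607.8 -252.4] 16.5
wrist dark px [258 107] 2444 mean [ 0.6246 -0.2332] zmed 0.0072 rect mm [ 624.1 -234. ] [59.1 59.9] 51.9 circ [ 624.2 -233.7] 30.3
shift cm to (0.626, -0.2345, 0.13) [-0.29  0.63 -8.21]
```

View pics/w4.png

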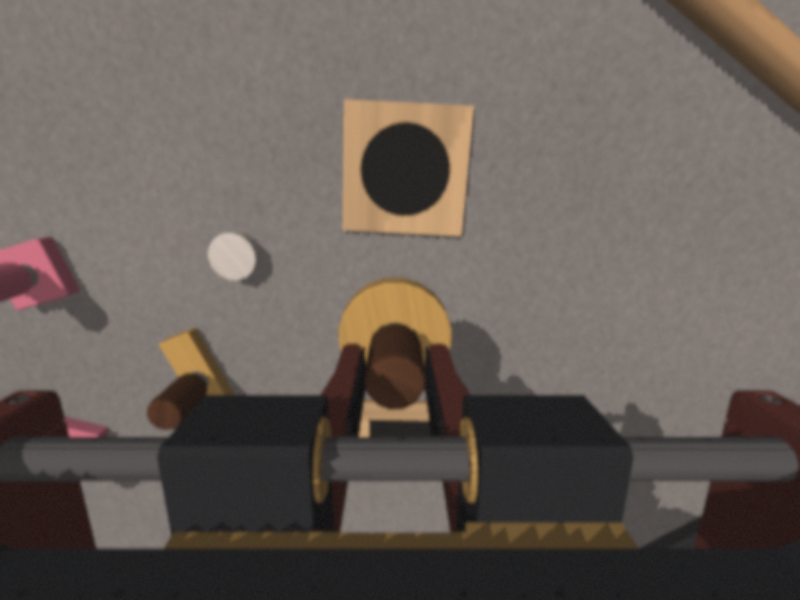

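The large round silhouette is at (405,168) and the held foot at (393,330). I'll move over it.

Emit:
carry_out:
  targets:
    - {"gripper": -1,"tx": 0,"ty": 0.2,"tz": -2,"roll": 0}
    - {"gripper": -1,"tx": 0,"ty": 0.3,"tz": -3,"roll": 0}
    - {"gripper": -1,"tx": 1,"ty": 0,"tz": -2,"roll": 0}
    - {"gripper": -1,"tx": 2,"ty": 0,"tz": -0.6,"roll": 0}
    - {"gripper": -1,"tx": 2,"ty": 0,"tz": 0,"roll": 0}
    - {"gripper": -1,"tx": 1,"ty": 0,"tz": 0,"roll": 0}
    - {"gripper": -1,"tx": 0,"ty": 0,"tz": 0,"roll": 0}
    - {"gripper": -1,"tx": 0,"ty": 0,"tz": 0,"roll": 0}

```text
clock: 16.27
tcp_pos: [0.6214, -0.23, 0.0619]
eef_rot: [-0.623, -0.314, 0.646, -0.309]
ft_force: [0.1, -0.9, -3.9]
gripper_width: 0.286
```

```bash
python3 -c "
from h import *
show(); s,p,R=pose(); to(.625,-.2335,.036)
look(near=p[:2],rad=.06,zb=p[2]-.028)"
```

```text
t 16.27 tcp [ 0.6214 -0.23    0.0619] yaw(tool y) -37.73 xdown [-0.0322 -0.0069 -0.9995] F [ 0.1 -0.9 -3.9] w 0.286 q7 [ 0.12 -0.12 -0.31]
shift cm to (0.625, -0.2335, 0.036) [ 2.58  0.55 -0.01]
wrist handle px [252 240] 1489 mean [ 0.6226 -0.2289] zmed 0.0989 rect mm [ 621.9 -229.9] [27.1 43.9] 52.8 circ [ 625.1 -225.9] 22.4
wrist brass px [252 200] 2046 mean [ 0.6271 -0.2215] zmed 0.047 rect mm [ 624.2 -224.3] [42.6 58.2] 54.5 circ [ 620.  -230.5] 29.4
wrist dark px [269 179] 580 mean [ 0.6432 -0.2248] zmed 0.0072 rect mm [ 640.7 -226.4] [24.3 60.2] 25.5 circ [ 630.3 -231.3] 30.1
```

Emit:
carry_out:
  targets:
    - {"gripper": -1,"tx": 0.3,"ty": 0.55,"tz": 0,"roll": 0}
    - {"gripper": -1,"tx": 0.8,"ty": 0,"tz": 0,"roll": 0}
    - {"gripper": -1,"tx": 0.6,"ty": 0,"tz": 0,"roll": 0}
    - {"gripper": -1,"tx": 0.3,"ty": 0,"tz": 0,"roll": 0}
    - {"gripper": -1,"tx": 0.1,"ty": 0,"tz": 0,"roll": 0}
    - {"gripper": -1,"tx": 0,"ty": 0,"tz": 0,"roll": 0}

```text
clock: 17.08
tcp_pos: [0.6261, -0.2345, 0.0406]
eef_rot: [-0.624, -0.314, 0.646, -0.309]
ft_force: [-0.8, -0.0, -3.3]
gripper_width: 0.286
```

```bash
python3 -c "
from h import *
show(); s,p,R=pose(); to(.625,-.2335,.036)
look(near=p[:2],rad=.06,zb=p[2]-.028)"
```

```text
t 17.07 tcp [ 0.6261 -0.2345  0.0406] yaw(tool y) -37.77 xdown [-0.0301 -0.0075 -0.9995] F [-0.8 -0.  -3.3] w 0.286 q7 [ 0.13 -0.12 -0.3 ]
shift cm to (0.625, -0.2335, 0.036) [ 0.46 -0.14 -0.02]
wrist handle px [252 240] 1480 mean [ 0.6271 -0.2334] zmed 0.0776 rect mm [ 626.5 -234.4] [27.1 43.9] 52.7 circ [ 629.6 -230.4] 22.4
wrist brass px [252 200] 2054 mean [ 0.6316 -0.2259] zmed 0.0257 rect mm [ 628.9 -228.8] [42.6 58.3] 54.4 circ [ 624.5 -235.1] 29.5
wrist dark px [249 179] 297 mean [ 0.6372 -0.2145] zmed 0.0072 rect mm [ 635.2 -217.8] [22.  57.7] 55.3 circ [ 629.4 -226.1] 28.9
```

Emit:
carry_out:
  targets:
    - {"gripper": -1,"tx": 0.15,"ty": -0.1,"tz": -0.05,"roll": 0}
    - {"gripper": -1,"tx": 0.15,"ty": 0,"tz": 0,"roll": 0}
    - {"gripper": -1,"tx": 0.1,"ty": 0,"tz": 0,"roll": 0}
    - {"gripper": -1,"tx": 0.05,"ty": 0,"tz": 0,"roll": 0}
    - {"gripper": -1,"tx": 0,"ty": 0,"tz": 0,"roll": 0}

```text
clock: 17.75
tcp_pos: [0.6257, -0.2334, 0.0363]
eef_rot: [-0.624, -0.313, 0.645, -0.309]
ft_force: [0.2, 0.4, -3.7]
gripper_width: 0.286
```

Emit:
carry_out:
  targets:
    - {"gripper": -1,"tx": 0.1,"ty": 0,"tz": 0,"roll": 0}
    - {"gripper": -1,"tx": 0.05,"ty": 0,"tz": 0,"roll": 0}
    - {"gripper": -1,"tx": 0,"ty": 0,"tz": 0,"roll": 0}

```text
clock: 18.12
tcp_pos: [0.6257, -0.2337, 0.0362]
eef_rot: [-0.624, -0.313, 0.645, -0.309]
ft_force: [-1.0, 0.0, -1.8]
gripper_width: 0.287
```

Emit:
carry_out:
  targets:
    - {"gripper": -1,"tx": 0.15,"ty": 0,"tz": 0,"roll": 0}
    - {"gripper": -1,"tx": 0.1,"ty": 0,"tz": 0,"roll": 0}
    - {"gripper": 0.2,"tx": 0,"ty": 0,"tz": 0,"roll": 0}
    - {"gripper": 0.2,"tx": 0,"ty": 0,"tz": 0,"roll": 0}
    - {"gripper": 0.2,"tx": 0,"ty": 0,"tz": 0,"roll": 0}
    - {"gripper": 0.2,"tx": -1,"ty": 0,"tz": 0,"roll": 0}
    - {"gripper": 0.2,"tx": -2,"ty": 0,"tz": 0,"roll": 0}
    - {"gripper": 0.2,"tx": -4,"ty": 0,"tz": 0,"roll": 0}
    - {"gripper": 0.2,"tx": -5,"ty": 0,"tz": 0,"roll": 0}
    - {"gripper": 0.2,"tx": -3,"ty": 0,"tz": 0,"roll": 0}

```text
clock: 19.38
tcp_pos: [0.6307, -0.2329, 0.1935]
eef_rot: [-0.625, -0.313, 0.645, -0.309]
ft_force: [0.5, 0.1, 0.2]
gripper_width: 0.599
```

```bash
python3 -c "
from h import *
show(); to(.394,-.256,.19)
look(near=(.6242,-.234),rad=.06,zb=.006)
look('side',near=(.394,-.256),rad=.06);look('scene',near=(.394,-.256),rad=.06)"
```

```text
t 19.38 tcp [ 0.6307 -0.2329  0.1935] yaw(tool y) -37.81 xdown [-0.027  -0.0082 -0.9996] F [0.5 0.1 0.2] w 0.599 q7 [ 0.11 -0.09 -0.32]
shift cm to (0.394, -0.256, 0.19) [  1.   -17.28  16.31]
wrist handle px [250 184] 340 mean [ 0.6245 -0.2341] zmed 0.0724 rect mm [ 624.8 -233.9] [24.9 24.1] 52.5 circ [ 624.3 -234. ] 12.9
wrist brass px [251 171] 949 mean [ 0.6274 -0.2304] zmed 0.0208 rect mm [ 624.  -234.2] [58.2 57.2] 52.5 circ [ 623.7 -234.1] 29.9
side brass px [352 176] 145 mean [ 0.3894 -0.2503] zmed 0.0134 rect mm [ 390.1 -256.5] [81.3 29.2] 74.2 circ [ 385.5 -255.1] 40.8
```

Large round is placed within 1 mm. Next is the oblong stamp.

Emit:
carry_out:
  targets:
    - {"gripper": 0.2,"tx": 0,"ty": -2,"tz": 2,"roll": 0}
    - {"gripper": 0.2,"tx": 0,"ty": -3,"tz": 2.8,"roll": 0}
    - {"gripper": 0.2,"tx": 0,"ty": -3,"tz": 2.8,"roll": 0}
    - {"gripper": 0.2,"tx": 0,"ty": -3,"tz": 2.8,"roll": 0}
    - {"gripper": 0.2,"tx": 0,"ty": -3,"tz": 2.8,"roll": 0}
    - {"gripper": 0.2,"tx": 0,"ty": -2,"tz": 2,"roll": 0}
    - {"gripper": 0.2,"tx": 0,"ty": -0.8,"tz": 0.8,"roll": 0}
    - {"gripper": 0.2,"tx": 0,"ty": 0,"tz": 0,"roll": 0}
    - {"gripper": 0.2,"tx": 0,"ty": 0,"tz": 0,"roll": 0}

```text
clock: 20.65
tcp_pos: [0.39, -0.2541, 0.1935]
eef_rot: [-0.623, -0.316, 0.646, -0.308]
ft_force: [0.1, 0.5, 0.1]
gripper_width: 0.602
```

```bash
python3 -c "
from h import *
show(); 
look(near=(.394,-.256),rad=.07,pic='w5');to(.394,-.256,.09)"
```

```text
t 20.65 tcp [ 0.39   -0.2541  0.1935] yaw(tool y) -37.67 xdown [-0.0353 -0.0044 -0.9994] F [0.1 0.5 0.1] w 0.602 q7 [ 0.2  -0.02 -0.19]
wrist handle px [258 180] 327 mean [ 0.3927 -0.2576] zmed 0.0664 rect mm [ 392.7 -257.6] [24.5 24.6] 7.3 circ [ 392.6 -257.7] 12.7
wrist brass px [253 156] 429 mean [ 0.399  -0.2364] zmed 0.0147 rect mm [ 397.3 -240.9] [41.  26.3] 74.1 circ [ 397.7 -241.1] 23.8
wrist brass px [267 190] 190 mean [ 0.3854 -0.2875] zmed 0.0149 rect mm [ 385.4 -281.1] [31.3 25.3] 73.5 circ [ 386.  -280.4] 18.9
shift cm to (0.394, -0.256, 0.09) [10.32  0.7  -0.35]
```

View pics/w5.png

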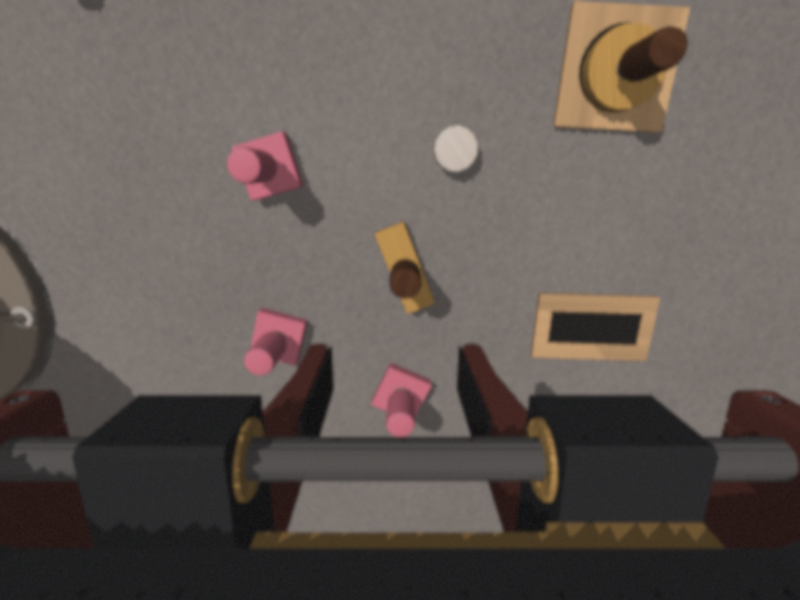

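The oblong stamp is at (405,270), with the pink ones at (265,165), (275,340) and (402,395). Pink clearance from the closing fingers looks fine. I'll go down in two stages.

```bash
python3 -c "
from h import *
to(.3927,-.2577,.085)"
```

```text
shift cm to (0.3927, -0.2577, 0.085) [10.83  0.71 -0.15]
```

Emit:
carry_out:
  targets:
    - {"gripper": 0.2,"tx": 1.5,"ty": 0.7,"tz": -0.1,"roll": 0}
    - {"gripper": 0.2,"tx": 3,"ty": 0,"tz": 0,"roll": 0}
    - {"gripper": 0.2,"tx": 3,"ty": 0,"tz": 0,"roll": 0}
    - {"gripper": 0.2,"tx": 2,"ty": 0,"tz": 0,"roll": 0}
    - {"gripper": 0.2,"tx": 1,"ty": 0,"tz": 0,"roll": 0}
    - {"gripper": 0.2,"tx": 0,"ty": 0,"tz": 0,"roll": 0}

```text
clock: 21.45
tcp_pos: [0.397, -0.2578, 0.0806]
eef_rot: [-0.621, -0.318, 0.646, -0.309]
ft_force: [0.0, 0.1, 1.0]
gripper_width: 0.601
```

```bash
python3 -c "
from h import *
show(); look(near=(.3927,-.2577),rad=.07);to(.3927,-.2577,.028)"
```

```text
t 21.45 tcp [ 0.397  -0.2578  0.0806] yaw(tool y) -37.39 xdown [-0.0365 -0.005  -0.9993] F [0.  0.1 1. ] w 0.601 q7 [ 0.23 -0.08 -0.14]
wrist handle px [249 215] 727 mean [ 0.3929 -0.2573] zmed 0.0665 rect mm [ 392.6 -257.6] [25.4 24.5] 53.1 circ [ 393.  -257.6] 13.1
wrist brass px [248 186] 1224 mean [ 0.3968 -0.2491] zmed 0.0148 rect mm [ 392.3 -258.4] [79.1 27.1] 74.0 circ [ 391.5 -257.8] 40.6
shift cm to (0.3927, -0.2577, 0.028) [ 5.32 -0.26  0.13]
```

Emit:
carry_out:
  targets:
    - {"gripper": 0.2,"tx": 0.8,"ty": -0.25,"tz": 0.1,"roll": 0}
    - {"gripper": 0.2,"tx": 1.6,"ty": 0,"tz": 0,"roll": 0}
    - {"gripper": 0.2,"tx": 1.6,"ty": 0,"tz": 0,"roll": 0}
    - {"gripper": 0.2,"tx": 0.8,"ty": 0,"tz": 0,"roll": 0}
    - {"gripper": 0.2,"tx": 0.3,"ty": 0,"tz": 0,"roll": 0}
    - {"gripper": 0.2,"tx": 0,"ty": 0,"tz": 0,"roll": 0}

```text
clock: 22.25
tcp_pos: [0.3955, -0.2587, 0.0309]
eef_rot: [-0.623, -0.315, 0.644, -0.311]
ft_force: [1.2, 0.1, -0.7]
gripper_width: 0.6
```

```bash
python3 -c "
from h import *
show(); to(.3927,-.2577,.028)"
```

```text
t 22.25 tcp [ 0.3955 -0.2587  0.0309] yaw(tool y) -37.38 xdown [-0.0288 -0.0079 -0.9996] F [ 1.2  0.1 -0.7] w 0.6 q7 [ 0.26 -0.11 -0.11]
shift cm to (0.3927, -0.2577, 0.028) [ 0.3  -0.28  0.08]
```

Emit:
carry_out:
  targets:
    - {"gripper": 0.2,"tx": 0.25,"ty": -0.3,"tz": 0.1,"roll": 0}
    - {"gripper": 0.2,"tx": 0,"ty": 0,"tz": 0,"roll": 0}
    - {"gripper": -1,"tx": 0,"ty": 0,"tz": 0,"roll": 0}
    - {"gripper": -1,"tx": 0,"ty": 0,"tz": 0,"roll": 0}
    - {"gripper": -1,"tx": 0,"ty": 0,"tz": 0,"roll": 0}
    - {"gripper": -1,"tx": 0,"ty": 0,"tz": 0,"roll": 0}
    - {"gripper": -1,"tx": -1,"ty": 0,"tz": 0,"roll": 0}
    - {"gripper": -1,"tx": -2.5,"ty": 0,"tz": 0,"roll": 0}
    - {"gripper": -1,"tx": -3,"ty": 0,"tz": 0,"roll": 0}
    - {"gripper": -1,"tx": -2,"ty": 0,"tz": 0,"roll": 0}

```text
clock: 23.5
tcp_pos: [0.3931, -0.2562, 0.1163]
eef_rot: [-0.623, -0.316, 0.645, -0.31]
ft_force: [-0.0, 1.1, -2.8]
gripper_width: 0.286
```

```bash
python3 -c "
from h import *
show(); to(.500,-.413,.13)
s,p,R=pose(); look(near=p[:2],rad=.06,zb=p[2]-.028)
look('side',near=(.5,-.413),rad=.07)
look('scene',near=(.5,-.413),rad=.07)"
```

```text
t 23.5 tcp [ 0.3931 -0.2562  0.1163] yaw(tool y) -37.41 xdown [-0.0322 -0.0066 -0.9995] F [-0.   1.1 -2.8] w 0.286 q7 [ 0.22 -0.06 -0.15]
shift cm to (0.5, -0.413, 0.13) [-1.62 17.98  6.  ]
wrist handle px [252 239] 1504 mean [ 0.3947 -0.2545] zmed 0.1535 rect mm [ 393.9 -255.7] [26.3 43.8] 53.1 circ [ 397.  -251.7] 22.3
wrist brass px [243 188] 1454 mean [ 0.399  -0.2354] zmed 0.1018 rect mm [ 395.3 -245.5] [57.3 26.9] 74.1 circ [ 396.4 -245.4] 30.3
side dark px [348 134] 100 mean [ 0.498  -0.4133] zmed 0.0059 rect mm [ 499.3 -413.5] [24.  69.7] 55.7 circ [ 498.8 -414.1] 35.4
scene dark px [144 174] 94 mean [ 0.5007 -0.413 ] zmed 0.0054 rect mm [ 501.4 -413.4] [21.7 73.4] 51.2 circ [ 501.7 -412.7] 37.4
```

```bash
python3 -c "
from h import *
look(near=(.5,-.413),rad=.07)"
```

```text
wrist dark px [403 232] 1419 mean [ 0.4989 -0.4136] zmed 0.0074 rect mm [ 498.7 -413.7] [27.9 80.6] 51.0 circ [ 498.8 -413.7] 42.0
```

Emit:
carry_out:
  targets:
    - {"gripper": -1,"tx": -0.5,"ty": 2,"tz": 0.7,"roll": 0}
    - {"gripper": -1,"tx": -0.5,"ty": 3,"tz": 1,"roll": 0}
    - {"gripper": -1,"tx": 0,"ty": 3.5,"tz": 1.2,"roll": 0}
    - {"gripper": -1,"tx": 0,"ty": 3.5,"tz": 1.2,"roll": 0}
    - {"gripper": -1,"tx": 0,"ty": 3,"tz": 1,"roll": 0}
    - {"gripper": -1,"tx": 0,"ty": 1.5,"tz": 0.5,"roll": 0}
    - {"gripper": -1,"tx": 0,"ty": 0,"tz": 0,"roll": 0}

```text
clock: 24.58
tcp_pos: [0.4868, -0.4002, 0.11]
eef_rot: [-0.618, -0.323, 0.648, -0.305]
ft_force: [-0.3, 1.2, -3.4]
gripper_width: 0.283
```

Emit:
carry_out:
  targets:
    - {"gripper": -1,"tx": 0,"ty": 0,"tz": 0,"roll": -9.5}
    - {"gripper": -1,"tx": 0,"ty": 0,"tz": 0,"roll": -9.5}
    - {"gripper": -1,"tx": 0,"ty": 0,"tz": 0,"roll": -9.5}
    - {"gripper": -1,"tx": 0,"ty": 0,"tz": 0,"roll": -9.5}
    - {"gripper": -1,"tx": 0,"ty": 0,"tz": 0,"roll": -9.5}
    - {"gripper": -1,"tx": 0,"ty": 0,"tz": 0,"roll": -9.5}
    - {"gripper": -1,"tx": 0,"ty": 0,"tz": 0,"roll": -8}
    - {"gripper": -1,"tx": 0,"ty": 0,"tz": 0,"roll": 0}
    - {"gripper": -1,"tx": 0,"ty": 0,"tz": 0,"roll": 0}

```text
clock: 25.7
tcp_pos: [0.4774, -0.3885, 0.1004]
eef_rot: [0.347, 0.635, -0.361, 0.589]
ft_force: [-0.6, 0.1, -2.3]
gripper_width: 0.289
```

```bash
python3 -c "
from h import *
show(); to(.499,-.413,.07)
s,p,R=pose(); look(near=p[:2],rad=.06,zb=p[2]-.028)"
```

```text
t 25.7 tcp [ 0.4774 -0.3885  0.1004] yaw(tool y) 29.97 xdown [-0.0664  0.0159 -0.9977] F [-0.6  0.1 -2.3] w 0.289 q7 [0.58 0.04 1.07]
shift cm to (0.499, -0.413, 0.07) [2.85 0.8  3.34]
wrist handle px [252 238] 1511 mean [ 0.4779 -0.3874] zmed 0.1376 rect mm [ 478.4 -388.9] [43.4 26.2] 29.9 circ [ 476.  -384.6] 22.1
wrist brass px [243 189] 1491 mean [ 0.4597 -0.3739] zmed 0.0875 rect mm [ 467.1 -381. ] [27.8 56.6] 51.5 circ [ 467.4 -379.8] 29.9
```

Tilt has drifted to about 4°, so I'll see whether vertical moves undo it before setting down.

Emit:
carry_out:
  targets:
    - {"gripper": -1,"tx": -3,"ty": 0,"tz": 0,"roll": 0}
    - {"gripper": -1,"tx": -3,"ty": 0,"tz": 0,"roll": 0}
    - {"gripper": -1,"tx": -3,"ty": 0,"tz": 0,"roll": 0}
    - {"gripper": -1,"tx": 0,"ty": 0,"tz": 0,"roll": 0}
    - {"gripper": -1,"tx": 0,"ty": 0,"tz": 0,"roll": 0}

```text
clock: 26.38
tcp_pos: [0.4821, -0.3881, 0.1897]
eef_rot: [0.349, 0.635, -0.363, 0.586]
ft_force: [-0.2, -0.1, -2.4]
gripper_width: 0.288
```

```bash
python3 -c "
from h import *
show(); print(pose()[0]['q'].round(3))"
```

```text
t 26.38 tcp [ 0.4821 -0.3881  0.1897] yaw(tool y) 29.63 xdown [-0.0706  0.0182 -0.9973] F [-0.2 -0.1 -2.4] w 0.288 q7 [0.57 0.03 1.06]
[ 0.572  0.431 -0.011  1.644  0.03   1.136  1.064]
```

Emit:
carry_out:
  targets:
    - {"gripper": -1,"tx": 0,"ty": 0.4,"tz": 1.1,"roll": 0}
    - {"gripper": -1,"tx": 0,"ty": 0,"tz": 0,"roll": 0}
    - {"gripper": -1,"tx": 0,"ty": 0.4,"tz": 1.1,"roll": 0}
    - {"gripper": -1,"tx": 0,"ty": 0,"tz": 0,"roll": 0}
    - {"gripper": -1,"tx": 0,"ty": 0.4,"tz": 1.1,"roll": 0}
    - {"gripper": -1,"tx": 0,"ty": 0,"tz": 0,"roll": 0}

```text
clock: 27.12
tcp_pos: [0.5092, -0.4117, 0.183]
eef_rot: [0.349, 0.637, -0.363, 0.584]
ft_force: [-0.1, 0.3, -2.3]
gripper_width: 0.287
```

```bash
python3 -c "
from h import *
show(); print(pose()[0]['q'].round(3))"
```

```text
t 27.12 tcp [ 0.5092 -0.4117  0.183 ] yaw(tool y) 29.6 xdown [-0.0754  0.0212 -0.9969] F [-0.1  0.3 -2.3] w 0.287 q7 [0.58 0.03 1.07]
[ 0.576  0.499 -0.006  1.553  0.028  1.164  1.074]
```

```bash
python3 -c "
from h import *
to(.4974,-.4133,.06)"
```

```text
shift cm to (0.4974, -0.4133, 0.06) [12.35 -0.42  0.24]
```

Emit:
carry_out:
  targets:
    - {"gripper": -1,"tx": 4,"ty": -0.4,"tz": 0.2,"roll": 0}
    - {"gripper": -1,"tx": 4,"ty": 0,"tz": 0,"roll": 0}
    - {"gripper": -1,"tx": 3,"ty": 0,"tz": 0,"roll": 0}
    - {"gripper": -1,"tx": 0.5,"ty": 0,"tz": 0,"roll": 0}
    - {"gripper": -1,"tx": 0,"ty": 0,"tz": 0,"roll": 0}
    - {"gripper": -1,"tx": 0,"ty": 0,"tz": 0,"roll": 0}

```text
clock: 27.88
tcp_pos: [0.5007, -0.4148, 0.0694]
eef_rot: [0.349, 0.635, -0.363, 0.586]
ft_force: [-0.7, -0.6, -2.0]
gripper_width: 0.288
```

```bash
python3 -c "
from h import *
show(); to(.4974,-.4133,.045)
s,p,R=pose(); look(near=p[:2],rad=.06,zb=p[2]-.028,pic='w6')
im,d,c=snap('side'); cv2.imwrite('pics/s6.png',cv2.resize(im[60:200,250:450],(800,560),interpolation=cv2.INTER_CUBIC))"
```

```text
t 27.88 tcp [ 0.5007 -0.4148  0.0694] yaw(tool y) 29.58 xdown [-0.0698  0.0177 -0.9974] F [-0.7 -0.6 -2. ] w 0.288 q7 [0.59 0.04 1.07]
shift cm to (0.4974, -0.4133, 0.045) [ 2.46 -0.09 -0.18]
wrist handle px [252 238] 1504 mean [ 0.5014 -0.4138] zmed 0.1065 rect mm [ 501.7 -415.1] [43.4 26.2] 28.7 circ [ 499.4 -410.7] 22.2
wrist brass px [243 188] 1532 mean [ 0.4828 -0.3999] zmed 0.0566 rect mm [ 490.1 -407. ] [28.  57.3] 50.9 circ [ 490.4 -406.4] 30.1
wrist dark px [258 180] 349 mean [ 0.4929 -0.397 ] zmed 0.0073 rect mm [ 497.3 -398.3] [26.4 72.1] 72.5 circ [ 493.7 -409.5] 36.1
```

View pics/w6.png

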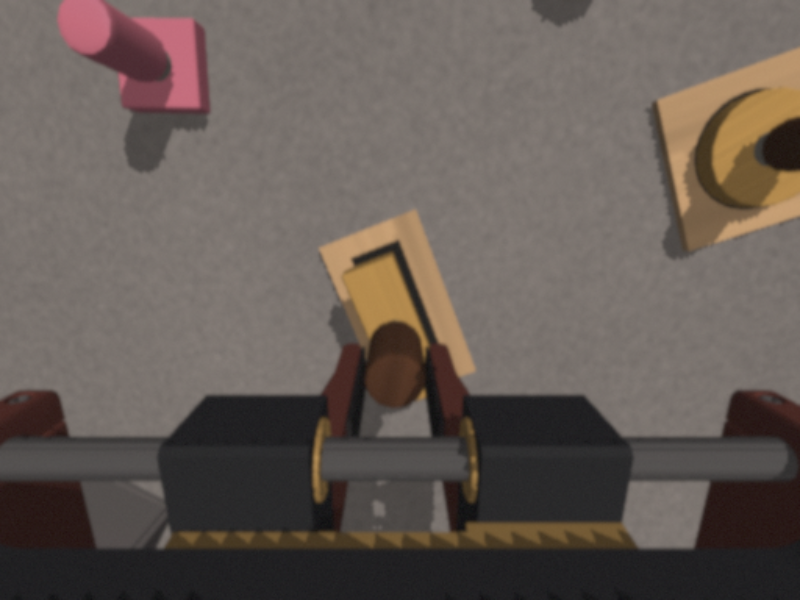

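Emit:
carry_out:
  targets:
    - {"gripper": -1,"tx": 0.8,"ty": -0.1,"tz": -0.2,"roll": 0}
    - {"gripper": -1,"tx": 0.8,"ty": 0,"tz": 0,"roll": 0}
    - {"gripper": -1,"tx": 0.5,"ty": 0,"tz": 0,"roll": 0}
    - {"gripper": -1,"tx": 0.2,"ty": 0,"tz": 0,"roll": 0}
    - {"gripper": -1,"tx": 0,"ty": 0,"tz": 0,"roll": 0}

```text
clock: 28.6
tcp_pos: [0.4976, -0.4134, 0.046]
eef_rot: [0.349, 0.634, -0.363, 0.587]
ft_force: [-0.1, -0.5, -2.7]
gripper_width: 0.288
```

```bash
cat >> h.py <<'E'
def foot(zlo,zhi,near,rad=.05):
    im,d,c=snap('wrist'); P=pts(c,d); hsv=cv2.cvtColor(im,cv2.COLOR_BGR2HSV).astype(int)
    m=(hsv[...,0]>10)&(hsv[...,0]<30)&(hsv[...,1]>130)&(hsv[...,2]>60)&(P[...,2]>zlo)&(P[...,2]<zhi)&(np.hypot(P[...,0]-near[0],P[...,1]-near[1])<rad)
    m=cv2.erode(m.astype(np.uint8),np.ones((3,3)))>0
    q=P[m]; A=np.c_[q[:,:2]-near,np.ones(len(q))]
    k=np.linalg.lstsq(A,q[:,2],rcond=None)[0]; print('foot top slope',k[:2].round(3),'z at centre',k[2].round(4),len(q))
E
python3 -c "
from h import *
show(); to(.4974,-.4133,.04)
s,p,R=pose(); look(near=p[:2],rad=.06,zb=p[2]-.028); foot(.01,.05,np.array([.4988,-.4137]))"
```

```text
t 28.6 tcp [ 0.4976 -0.4134  0.046 ] yaw(tool y) 29.58 xdown [-0.0683  0.0167 -0.9975] F [-0.1 -0.5 -2.7] w 0.288 q7 [0.59 0.04 1.07]
shift cm to (0.4974, -0.4133, 0.04) [0.6  0.01 0.01]
wrist handle px [252 238] 1498 mean [ 0.4983 -0.4122] zmed 0.0831 rect mm [ 498.9 -413.5] [44.1 25.9] 29.6 circ [ 496.  -408.4] 22.2
wrist brass px [243 188] 1538 mean [ 0.4797 -0.3984] zmed 0.0331 rect mm [ 487.1 -405.6] [28.2 57.2] 51.4 circ [ 487.3 -404.9] 30.1
wrist dark px [264 189] 193 mean [ 0.4967 -0.3951] zmed 0.0073 rect mm [ 497.7 -395.8] [ 2.8 56.5] 51.2 circ [ 497.3 -396.2] 28.3
foot top slope [-0.063  0.026] z at centre 0.0317 1348
```

Emit:
carry_out:
  targets:
    - {"gripper": -1,"tx": 0.3,"ty": 0,"tz": 0,"roll": 0}
    - {"gripper": -1,"tx": 0.3,"ty": 0,"tz": 0,"roll": 0}
    - {"gripper": -1,"tx": 0.1,"ty": 0,"tz": 0,"roll": 0}
    - {"gripper": -1,"tx": 0.1,"ty": 0,"tz": 0,"roll": 0}
    - {"gripper": -1,"tx": 0,"ty": 0,"tz": 0,"roll": 0}

```text
clock: 29.32
tcp_pos: [0.4974, -0.4135, 0.0384]
eef_rot: [0.349, 0.634, -0.363, 0.587]
ft_force: [-0.8, -0.3, -1.1]
gripper_width: 0.291
```

Emit:
carry_out:
  targets:
    - {"gripper": -1,"tx": 0.1,"ty": 0,"tz": 0,"roll": 0}
    - {"gripper": -1,"tx": 0.1,"ty": 0,"tz": 0,"roll": 0}

```text
clock: 29.58
tcp_pos: [0.4971, -0.4132, 0.0379]
eef_rot: [0.349, 0.634, -0.363, 0.587]
ft_force: [-2.7, 2.6, 7.4]
gripper_width: 0.288
```

```bash
python3 -c "
from h import *
show(); to(.4974,-.4133,.035)
s,p,R=pose(); foot(.01,.05,np.array([.4988,-.4137]))"
```

```text
t 29.57 tcp [ 0.4971 -0.4132  0.0379] yaw(tool y) 29.57 xdown [-0.068   0.0167 -0.9975] F [-2.7  2.6  7.4] w 0.288 q7 [0.59 0.04 1.07]
shift cm to (0.4974, -0.4133, 0.035) [0.28 0.04 0.04]
foot top slope [-0.04   0.012] z at centre 0.024 1345
```

Emit:
carry_out:
  targets:
    - {"gripper": -1,"tx": 0,"ty": 0,"tz": 0,"roll": 0}
    - {"gripper": -1,"tx": 0.1,"ty": 0,"tz": 0,"roll": 0}
    - {"gripper": -1,"tx": 0.1,"ty": 0,"tz": 0,"roll": 0}
    - {"gripper": -1,"tx": 0.1,"ty": 0,"tz": 0,"roll": 0}
  grip_force: 4

```text
clock: 30.12
tcp_pos: [0.4954, -0.4136, 0.0354]
eef_rot: [0.349, 0.635, -0.364, 0.586]
ft_force: [-3.1, 1.0, 6.5]
gripper_width: 0.295
```

```bash
python3 -c "
from h import *
show(); to(.4974,-.4133,.035)
s,p,R=pose(); foot(.01,.05,np.array([.4988,-.4137]))"
```

```text
t 30.12 tcp [ 0.4954 -0.4136  0.0354] yaw(tool y) 29.53 xdown [-0.07    0.0166 -0.9974] F [-3.1  1.   6.5] w 0.295 q7 [0.59 0.04 1.07]
shift cm to (0.4974, -0.4133, 0.035) [0.03 0.19 0.07]
foot top slope [ 0.018 -0.003] z at centre 0.022 1372
```

Emit:
carry_out:
  targets:
    - {"gripper": -1,"tx": 0,"ty": 0.2,"tz": 0.05,"roll": 0}
    - {"gripper": -1,"tx": 0,"ty": 0,"tz": 0,"roll": 0}

```text
clock: 30.42
tcp_pos: [0.4963, -0.4138, 0.0353]
eef_rot: [0.349, 0.635, -0.364, 0.585]
ft_force: [-2.3, 0.7, 3.2]
gripper_width: 0.293
```

```bash
python3 -c "
from h import *
show(); to(.4974,-.4133,.035)
s,p,R=pose(); foot(.01,.05,np.array([.4988,-.4137]))"
```

```text
t 30.43 tcp [ 0.4963 -0.4138  0.0353] yaw(tool y) 29.47 xdown [-0.0714  0.0162 -0.9973] F [-2.3  0.7  3.2] w 0.293 q7 [0.59 0.04 1.07]
shift cm to (0.4974, -0.4133, 0.035) [0.03 0.12 0.01]
foot top slope [ 0.005 -0.014] z at centre 0.0222 1384
```

Almost flat on the pad, so I'll release and back off slowly.

Emit:
carry_out:
  targets:
    - {"gripper": -0.3,"tx": 0,"ty": 0,"tz": 0,"roll": 0}
    - {"gripper": 0.1,"tx": 0,"ty": 0,"tz": 0,"roll": 0}
    - {"gripper": 0.2,"tx": 0,"ty": 0,"tz": 0,"roll": 0}
    - {"gripper": 0.2,"tx": 0,"ty": 0,"tz": 0,"roll": 0}
    - {"gripper": 0.2,"tx": -1,"ty": 0,"tz": 0,"roll": 0}
    - {"gripper": 0.2,"tx": -2,"ty": 0,"tz": 0,"roll": 0}
    - {"gripper": 0.2,"tx": -4,"ty": 0,"tz": 0,"roll": 0}
    - {"gripper": 0.2,"tx": -4,"ty": 0,"tz": 0,"roll": 0}
    - {"gripper": 0.2,"tx": 0,"ty": 0,"tz": 0,"roll": 0}
  grip_force: 25

```text
clock: 31.6
tcp_pos: [0.5079, -0.4164, 0.1536]
eef_rot: [0.349, 0.632, -0.364, 0.589]
ft_force: [0.2, -0.2, -0.6]
gripper_width: 0.6
```

```bash
python3 -c "
from h import *
show(); to(.493,.439,.19)
look(near=(.4988,-.4137),rad=.06,zb=.006); foot(.01,.03,np.array([.4988,-.4137]))"
```

```text
t 31.6 tcp [ 0.5079 -0.4164  0.1536] yaw(tool y) 29.52 xdown [-0.0635  0.0127 -0.9979] F [ 0.2 -0.2 -0.6] w 0.6 q7 [0.58 0.03 1.08]
shift cm to (0.493, 0.439, 0.19) [ -2.44  40.62 -75.34]
wrist handle px [247 187] 433 mean [ 0.4956 -0.4141] zmed 0.0725 rect mm [ 495.9 -413.8] [25.1 24. ] 74.8 circ [ 496.  -414.2] 12.9
wrist brass px [250 176] 962 mean [ 0.494  -0.4117] zmed 0.0208 rect mm [ 496.1 -415. ] [28.2 79.4] 53.4 circ [ 496.5 -414.5] 40.8
wrist dark px [257 161] 81 mean [ 0.4929 -0.3927] zmed 0.0073 rect mm [ 496.  -394.8] [ 3.1 51. ] 53.0 circ [ 495.8 -395.1] 25.5
foot top slope [-0.001 -0.   ] z at centre 0.0209 725
```

Flat and upright, but about 3 mm and 2° off, so I'll regrasp and correct.

```bash
python3 -c "
from h import *
to(.4948,-.414,.035)"
```

```text
shift cm to (0.4948, -0.414, 0.035) [11.53 -0.31 -0.08]
```

Emit:
carry_out:
  targets:
    - {"gripper": 0.2,"tx": 3,"ty": -0.3,"tz": 0,"roll": 0}
    - {"gripper": 0.2,"tx": 3.5,"ty": 0,"tz": 0,"roll": 0}
    - {"gripper": 0.2,"tx": 3,"ty": 0,"tz": 0,"roll": 0}
    - {"gripper": 0.2,"tx": 1,"ty": 0,"tz": 0,"roll": 0}
    - {"gripper": 0.2,"tx": 0.5,"ty": 0,"tz": 0,"roll": 0}
    - {"gripper": 0.2,"tx": 0,"ty": 0,"tz": 0,"roll": 0}

```text
clock: 32.45
tcp_pos: [0.4926, -0.4127, 0.0345]
eef_rot: [0.349, 0.636, -0.363, 0.584]
ft_force: [-0.8, -0.0, -0.3]
gripper_width: 0.599
```

```bash
python3 -c "
from h import *
show();to(.4948,-.414,.035);look(near=(.4988,-.4137),rad=.06,zb=.006)"
```

```text
t 32.45 tcp [ 0.4926 -0.4127  0.0345] yaw(tool y) 29.56 xdown [-0.0737  0.0197 -0.9971] F [-0.8 -0.  -0.3] w 0.599 q7 [0.59 0.04 1.07]
shift cm to (0.4948, -0.414, 0.035) [-0.07  0.12  0.21]
wrist handle px [206 231] 204 mean [ 0.4665 -0.4221] zmed 0.0723 rect mm [ 467.8 -427.5] [10.3 26.3] 32.6 circ [ 467.9 -427.4] 13.4
wrist handle px [299 233] 212 mean [ 0.5165 -0.3937] zmed 0.0725 rect mm [ 517.4 -398.1] [10.  25.9] 8.4 circ [ 520.1 -397.7] 13.2
wrist handle px [253 243] 1240 mean [ 0.4954 -0.4137] zmed 0.0726 rect mm [ 495.5 -413.9] [24.4 26.1] 30.7 circ [ 495.6 -413.6] 13.3
wrist brass px [254 207] 1974 mean [ 0.4897 -0.4073] zmed 0.0209 rect mm [ 495.9 -414.6] [28.1 79.6] 53.6 circ [ 496.2 -414.1] 41.1
wrist dark px [271 201] 346 mean [ 0.5009 -0.3988] zmed 0.0073 rect mm [ 507.5 -403. ] [ 4.6 81.4] 53.3 circ [ 507.2 -403.4] 40.7
```

```bash
python3 -c "
from h import *
im,d,c=snap('wrist'); P=pts(c,d); V=im.max(2)
m=(V<60)&(abs(P[...,2]-.0065)<.005)&(np.hypot(P[...,0]-.5,P[...,1]+.41)<.06)
N,L,st,ce=cv2.connectedComponentsWithStats(m.astype(np.uint8),connectivity=4); i=1+st[1:,4].argmax()
v,u=np.where(L==i); W=np.array([ray(c,a,b,.006)[:2] for a,b in zip(u,v)])*1000
a=np.radians(143); t=np.array([np.cos(a),np.sin(a)]); n=np.array([np.sin(a),-np.cos(a)])  # n toward +x,+y
s=W@t; h=W@n
for k,f in (('max',np.max),('min',np.min)):
    b=np.arange(s.min()+6,s.max()-6,2); y=np.array([f(h[abs(s-x)<1.5]) for x in b]); p=np.polyfit(b,y,1); r=y-np.polyval(p,b); p=np.polyfit(b[abs(r)<1],y[abs(r)<1],1)
    print(k,'edge yaw',143-np.degrees(np.arctan(p[0])),'h mid',np.polyval(p,b.mean()),y.round(1)[::3])
print('centre stamp h',np.array([495.9,-414.4])@n,'pad h',np.array([498.8,-413.7])@n,'s range',s.min(),s.max(),'pad s',np.array([498.8,-413.7])@t,'stamp s',np.array([495.9,-414.4])@t)
"
```

```text
max edge yaw 141.17728675313083 h mid -15.82294122028718 [-16.  -16.7 -16.7 -16.3 -16.2 -16.2 -15.7 -15.7 -15.3 -15.3 -14.8 -14.8]
min edge yaw 143.40565711275588 h mid -18.69785615910136 [-18.5 -18.4 -18.7 -18.7 -18.6 -18.6 -18.8 -18.9 -18.8 -18.7 -19.  -19.1]
centre stamp h -32.51448538249748 pad h -30.21017695832348 s range -688.8716278707294 -607.3574613672569 pad s -647.3302674895921 stamp s -645.4354950266613
```

Emit:
carry_out:
  targets:
    - {"gripper": 0.2,"tx": -0.1,"ty": 0.15,"tz": 0.2,"roll": 0}
    - {"gripper": 0.2,"tx": 0,"ty": 0,"tz": 0,"roll": 0}
    - {"gripper": -1,"tx": 0,"ty": 0,"tz": 0,"roll": 0}
    - {"gripper": -1,"tx": 0,"ty": 0,"tz": 0,"roll": 0}
    - {"gripper": -1,"tx": 0,"ty": 0,"tz": 0,"roll": 0}
    - {"gripper": -1,"tx": 0,"ty": 0,"tz": 0,"roll": 0}
    - {"gripper": -1,"tx": -0.7,"ty": 0,"tz": 0,"roll": 0}
    - {"gripper": -1,"tx": 0,"ty": 0.2,"tz": 0.15,"roll": 2.2}
    - {"gripper": -1,"tx": 0,"ty": 0,"tz": 0,"roll": 0}

```text
clock: 33.67
tcp_pos: [0.4995, -0.415, 0.0447]
eef_rot: [0.361, 0.628, -0.376, 0.578]
ft_force: [-0.3, -0.8, -3.4]
gripper_width: 0.283
```

```bash
python3 -c "
from h import *
show();look(near=(.4988,-.4137),rad=.06,zb=pose()[1][2]-.028); foot(.01,.04,np.array([.4988,-.4137]))"
```

```text
t 33.67 tcp [ 0.4995 -0.415   0.0447] yaw(tool y) 27.19 xdown [-0.071   0.0179 -0.9973] F [-0.3 -0.8 -3.4] w 0.283 q7 [0.58 0.03 1.04]
wrist handle px [252 234] 1423 mean [ 0.4992 -0.4118] zmed 0.0795 rect mm [ 499.7 -414.6] [43.3 27.8] 21.2 circ [ 499.1 -412.1] 22.5
wrist brass px [242 187] 1258 mean [ 0.4809 -0.3999] zmed 0.0277 rect mm [ 485.8 -404. ] [27.9 46.3] 50.6 circ [ 486.3 -403.3] 25.7
wrist brass px [265 252] 115 mean [ 0.5231 -0.441 ] zmed 0.0278 rect mm [ 523.7 -439.7] [18.8  8.6] 71.3 circ [ 521.4 -439. ] 9.6
wrist dark px [257 182] 197 mean [ 0.491  -0.3942] zmed 0.0073 rect mm [ 493.6 -394.7] [25.5 64.7] 75.8 circ [ 490.7 -406.4] 32.4
foot top slope [-0.022 -0.025] z at centre 0.0276 1263
```

Emit:
carry_out:
  targets:
    - {"gripper": -1,"tx": 0.3,"ty": 0,"tz": 0,"roll": 0}
    - {"gripper": -1,"tx": 0.2,"ty": 0,"tz": 0,"roll": 0}
    - {"gripper": -1,"tx": 0.1,"ty": 0,"tz": 0,"roll": 0}
    - {"gripper": -1,"tx": 0.05,"ty": 0,"tz": 0,"roll": 0}
    - {"gripper": -1,"tx": 0,"ty": 0,"tz": 0,"roll": 0}

```text
clock: 34.4
tcp_pos: [0.4985, -0.4151, 0.0385]
eef_rot: [0.361, 0.628, -0.376, 0.578]
ft_force: [-0.7, 0.6, -1.6]
gripper_width: 0.287
```

```bash
python3 -c "
from h import *
show();look(near=(.4988,-.4137),rad=.06,zb=pose()[1][2]-.028); foot(.01,.04,np.array([.4988,-.4137]))"
```

```text
t 34.4 tcp [ 0.4985 -0.4151  0.0385] yaw(tool y) 27.22 xdown [-0.0714  0.0179 -0.9973] F [-0.7  0.6 -1.6] w 0.287 q7 [0.58 0.03 1.04]
wrist handle px [249 234] 1265 mean [ 0.4966 -0.4132] zmed 0.0732 rect mm [ 494.9 -415.4] [33.7 24.6] 36.2 circ [ 493.3 -413.5] 17.5
wrist handle px [277 231] 156 mean [ 0.5107 -0.4019] zmed 0.0769 rect mm [ 513.9 -407.1] [ 8.7 25.8] 21.5 circ [ 514.3 -406.9] 13.1
wrist brass px [242 187] 1222 mean [ 0.4795 -0.3998] zmed 0.0215 rect mm [ 481.8 -401.6] [27.6 38. ] 51.4 circ [ 482.3 -401.1] 22.5
wrist brass px [265 252] 116 mean [ 0.5222 -0.4411] zmed 0.0215 rect mm [ 523.  -440.2] [18.2  8.2] 70.7 circ [ 520.7 -439.4] 9.2
wrist dark px [260 179] 111 mean [ 0.4905 -0.3895] zmed 0.0073 rect mm [ 491.  -389.9] [ 2.6 39. ] 52.1 circ [ 490.8 -390.1] 19.5
foot top slope [-0.011 -0.02 ] z at centre 0.0216 1306
```

Touching the pad. I'll soften the grip, settle and release.

Emit:
carry_out:
  targets:
    - {"gripper": -1,"tx": 0.1,"ty": 0,"tz": 0,"roll": 0}
    - {"gripper": -1,"tx": 0.05,"ty": 0,"tz": 0,"roll": 0}
    - {"gripper": -0.35,"tx": 0,"ty": 0,"tz": 0,"roll": 0}
    - {"gripper": 0.1,"tx": 0,"ty": 0,"tz": 0,"roll": 0}
    - {"gripper": 0.2,"tx": 0,"ty": 0,"tz": 0,"roll": 0}
    - {"gripper": 0.2,"tx": 0,"ty": 0,"tz": 0,"roll": 0}
    - {"gripper": 0.2,"tx": -1,"ty": 0,"tz": 0,"roll": 0}
    - {"gripper": 0.2,"tx": -3,"ty": 0,"tz": 0,"roll": 0}
    - {"gripper": 0.2,"tx": -5,"ty": 0,"tz": 0,"roll": 0}
    - {"gripper": 0.2,"tx": -4,"ty": 0,"tz": 0,"roll": 0}
  grip_force: 5

```text
clock: 35.75
tcp_pos: [0.5067, -0.4168, 0.169]
eef_rot: [0.361, 0.629, -0.376, 0.576]
ft_force: [0.6, -0.5, 0.3]
gripper_width: 0.598
```

```bash
python3 -c "
from h import *
show(); print(pose()[0]['q'].round(2)); to(.493,.439,.21)
look(near=(.4988,-.4137),rad=.06,zb=.006,pic='w7'); foot(.01,.03,np.array([.4988,-.4137]))"
```

```text
t 35.75 tcp [ 0.5067 -0.4168  0.169 ] yaw(tool y) 27.24 xdown [-0.0753  0.0202 -0.997 ] F [ 0.6 -0.5  0.3] w 0.598 q7 [0.57 0.02 1.04]
[0.57 0.51 0.01 1.57 0.02 1.14 1.04]
shift cm to (0.493, 0.439, 0.21) [ -2.26  37.65 -76.94]
wrist handle px [251 187] 394 mean [ 0.4973 -0.4143] zmed 0.0725 rect mm [ 497.  -414.2] [23.4 24.9] 27.7 circ [ 497.2 -414.4] 12.8
wrist brass px [253 176] 885 mean [ 0.4957 -0.4114] zmed 0.0208 rect mm [ 497.8 -414.7] [28.2 79.6] 51.2 circ [ 498.1 -414.3] 41.2
foot top slope [ 0.    -0.002] z at centre 0.0209 610
```

View pics/w7.png

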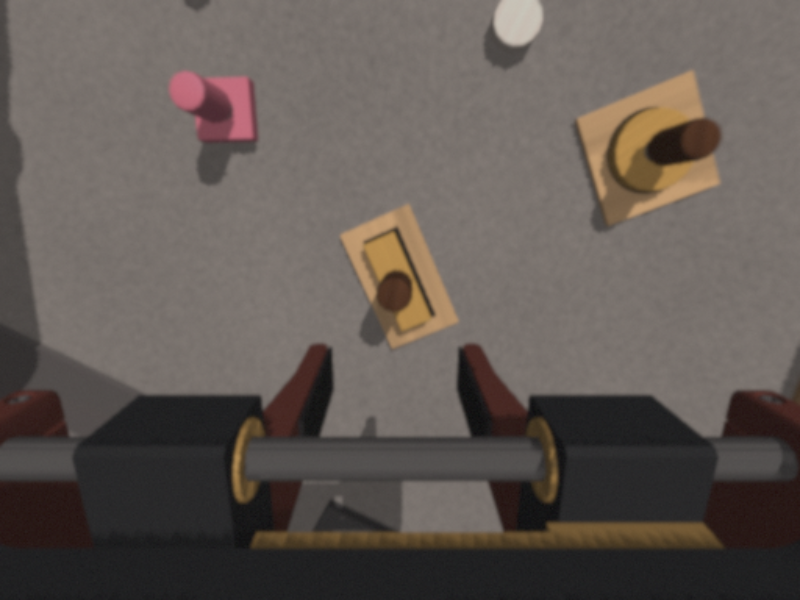

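The oblong foot (397,280) sits inside its silhouette with an even rim and the same yaw. Last is the small round stamp.

Emit:
carry_out:
  targets:
    - {"gripper": 0.2,"tx": -0.5,"ty": 1.5,"tz": -3,"roll": 0}
    - {"gripper": 0.2,"tx": -0.2,"ty": 2.6,"tz": -5.3,"roll": 0}
    - {"gripper": 0.2,"tx": -0.2,"ty": 2.6,"tz": -5.3,"roll": 0}
    - {"gripper": 0.2,"tx": -0.2,"ty": 2.6,"tz": -5.3,"roll": 0}
    - {"gripper": 0.2,"tx": -0.2,"ty": 2.6,"tz": -5.3,"roll": 0}
    - {"gripper": 0.2,"tx": -0.2,"ty": 2.6,"tz": -5.3,"roll": 0}
    - {"gripper": 0.2,"tx": -0.2,"ty": 2.6,"tz": -5.3,"roll": 0}
    - {"gripper": 0.2,"tx": -0.2,"ty": 2.6,"tz": -5.3,"roll": 0}
    - {"gripper": 0.2,"tx": -0.2,"ty": 2.6,"tz": -5.3,"roll": 0}

```text
clock: 36.98
tcp_pos: [0.5013, 0.0963, 0.2009]
eef_rot: [0.363, 0.624, -0.38, 0.578]
ft_force: [0.5, -0.6, -0.8]
gripper_width: 0.602
```

```bash
python3 -c "
from h import *
show(); print(pose()[0]['q'].round(2)); to(.493,.439,.20)"
```

```text
t 36.98 tcp [0.5013 0.0963 0.2009] yaw(tool y) 26.61 xdown [-0.0674  0.0127 -0.9976] F [ 0.5 -0.6 -0.8] w 0.602 q7 [-0.08  0.03  0.13]
[-0.08  0.25 -0.24  1.88  0.03  1.08  0.13]
shift cm to (0.493, 0.439, 0.2) [  0.58  14.6  -31.02]
```

Emit:
carry_out:
  targets:
    - {"gripper": 0.2,"tx": 0,"ty": 2.5,"tz": -5.3,"roll": 0}
    - {"gripper": 0.2,"tx": 0,"ty": 2.5,"tz": -5.3,"roll": 0}
    - {"gripper": 0.2,"tx": 0,"ty": 2.5,"tz": -5.3,"roll": 0}
    - {"gripper": 0.2,"tx": 0,"ty": 2.5,"tz": -5.3,"roll": 0}
    - {"gripper": 0.2,"tx": 0,"ty": 2.2,"tz": -4.5,"roll": 0}
    - {"gripper": 0.2,"tx": 0,"ty": 1.3,"tz": -2.7,"roll": 0}
    - {"gripper": 0.2,"tx": 0,"ty": 0,"tz": 0,"roll": 0}
    - {"gripper": 0.2,"tx": 0,"ty": 0,"tz": 0,"roll": 0}

```text
clock: 37.98
tcp_pos: [0.4902, 0.4236, 0.2032]
eef_rot: [0.36, 0.625, -0.379, 0.579]
ft_force: [0.9, -0.7, 0.5]
gripper_width: 0.596
```

```bash
python3 -c "
from h import *
show(); print(pose()[0]['q'].round(2)); look(near=(.493,.439),rad=.08); to(.493,.438,.085)"
```

```text
t 37.98 tcp [0.4902 0.4236 0.2032] yaw(tool y) 26.96 xdown [-0.0699  0.0113 -0.9975] F [ 0.9 -0.7  0.5] w 0.596 q7 [-0.53  0.11 -0.42]
[-0.53  0.48 -0.35  1.56  0.11  1.17 -0.42]
wrist handle px [265 173] 315 mean [0.4903 0.4405] zmed 0.0665 rect mm [490.4 440.1] [23.7 23.9] 27.4 circ [490.7 440.7] 12.6
wrist brass px [265 162] 141 mean [0.4869 0.4472] zmed 0.0148 rect mm [487.9 444.7] [33.4 23.8] 24.7 circ [490.2 440. ] 17.4
shift cm to (0.493, 0.438, 0.085) [11.79  1.59 -0.66]
```

Emit:
carry_out:
  targets:
    - {"gripper": 0.2,"tx": 3,"ty": 1.0,"tz": -0.6,"roll": 0}
    - {"gripper": 0.2,"tx": 4,"ty": 0.5,"tz": -0.5,"roll": 0}
    - {"gripper": 0.2,"tx": 3.5,"ty": 0,"tz": 0,"roll": 0}
    - {"gripper": 0.2,"tx": 1,"ty": 0,"tz": 0,"roll": 0}
    - {"gripper": 0.2,"tx": 0,"ty": 0,"tz": 0,"roll": 0}

```text
clock: 38.65
tcp_pos: [0.496, 0.4343, 0.088]
eef_rot: [0.364, 0.622, -0.382, 0.579]
ft_force: [0.7, -0.6, 0.1]
gripper_width: 0.598
```

```bash
python3 -c "
from h import *
show(); look(near=(.493,.439),rad=.06); to(.4892,.4405,.028)"
```

```text
t 38.65 tcp [0.496  0.4343 0.088 ] yaw(tool y) 26.34 xdown [-0.0646  0.0109 -0.9978] F [ 0.7 -0.6  0.1] w 0.598 q7 [-0.56  0.15 -0.46]
wrist handle px [252 202] 701 mean [0.4904 0.4412] zmed 0.0666 rect mm [490.7 440.8] [24.3 25.1] 27.0 circ [490.7 441.1] 12.9
wrist brass px [256 181] 349 mean [0.4887 0.4482] zmed 0.0149 rect mm [489.4 445.1] [35.  25.9] 15.5 circ [490.4 440.6] 18.0
shift cm to (0.4892, 0.4405, 0.028) [ 6.1  -0.06 -0.62]
```

Emit:
carry_out:
  targets:
    - {"gripper": 0.2,"tx": 0.5,"ty": -0.05,"tz": -0.6,"roll": 0}
    - {"gripper": 0.2,"tx": 2,"ty": 0,"tz": 0,"roll": 0}
    - {"gripper": 0.2,"tx": 2,"ty": 0,"tz": 0,"roll": 0}
    - {"gripper": 0.2,"tx": 1,"ty": 0,"tz": 0,"roll": 0}
    - {"gripper": 0.2,"tx": 0.3,"ty": 0,"tz": 0,"roll": 0}
    - {"gripper": 0.2,"tx": 0,"ty": 0,"tz": 0,"roll": 0}

```text
clock: 39.45
tcp_pos: [0.4903, 0.4417, 0.0292]
eef_rot: [0.366, 0.621, -0.381, 0.579]
ft_force: [-0.5, -0.9, 0.3]
gripper_width: 0.599
```

```bash
python3 -c "
from h import *
show(); to(.4892,.4405,.028)"
```

```text
t 39.45 tcp [0.4903 0.4417 0.0292] yaw(tool y) 26.32 xdown [-0.0615  0.0136 -0.998 ] F [-0.5 -0.9  0.3] w 0.599 q7 [-0.58  0.18 -0.49]
shift cm to (0.4892, 0.4405, 0.028) [ 0.13 -0.14  0.07]
```

Emit:
carry_out:
  targets:
    - {"gripper": 0.2,"tx": 0.1,"ty": -0.15,"tz": 0.05,"roll": 0}
    - {"gripper": -1,"tx": 0,"ty": 0,"tz": 0,"roll": 0}
    - {"gripper": -1,"tx": 0,"ty": 0,"tz": 0,"roll": 0}
    - {"gripper": -1,"tx": 0,"ty": 0,"tz": 0,"roll": 0}
    - {"gripper": -1,"tx": 0,"ty": 0,"tz": 0,"roll": 0}
    - {"gripper": -1,"tx": -1.5,"ty": 0,"tz": 0,"roll": 0}
    - {"gripper": -1,"tx": -4,"ty": 0,"tz": 0,"roll": 0}
    - {"gripper": -1,"tx": -4,"ty": 0,"tz": 0,"roll": 0}
    - {"gripper": -1,"tx": -2.5,"ty": 0,"tz": 0,"roll": 0}
    - {"gripper": -1,"tx": 0,"ty": 0,"tz": 0,"roll": 0}
  grip_force: 25

```text
clock: 40.7
tcp_pos: [0.4972, 0.4389, 0.1557]
eef_rot: [0.367, 0.621, -0.38, 0.579]
ft_force: [-0.2, -0.4, -2.9]
gripper_width: 0.291
```

```bash
python3 -c "
from h import *
show(); to(.69,-.09,.15);s,p,R=pose(); look(near=p[:2],rad=.05,zb=p[2]-.028);foot(p[2]-.03,p[2]+.01,p[:2])
look('side',near=(.657,-.015),rad=.05);look('scene',near=(.657,-.015),rad=.05)"
```

```text
t 40.7 tcp [0.4972 0.4389 0.1557] yaw(tool y) 26.31 xdown [-0.0597  0.0151 -0.9981] F [-0.2 -0.4 -2.9] w 0.291 q7 [-0.55  0.13 -0.45]
shift cm to (0.69, -0.09, 0.15) [-1.38 -6.13 55.95]
wrist handle px [250 239] 1398 mean [0.4964 0.4394] zmed 0.1928 rect mm [494.2 436.9] [34.8 26.3] 27.4 circ [495.  437.1] 21.0
wrist handle px [280 226] 120 mean [0.5089 0.4559] zmed 0.194 rect mm [509.3 455.6] [9.1 6.5] 27.4 circ [509.1 455.3] 4.9
wrist brass px [254 205] 614 mean [0.4943 0.4461] zmed 0.1409 rect mm [495.9 442.9] [35.4 27.1] 22.3 circ [497.1 438.9] 18.2
foot top slope [-0.015  0.014] z at centre 0.1404 505
side dark px [226 181] 69 mean [ 0.6563 -0.0153] zmed 0.0059 rect mm [656.1 -15.3] [27.9 28.6] 5.7 circ [657.  -15.7] 15.8
scene dark px [245 229] 77 mean [ 0.6581 -0.0152] zmed 0.0057 rect mm [657.7 -15.3] [30.1 29.3] 10.5 circ [657.7 -15.3] 17.2
```

Emit:
carry_out:
  targets:
    - {"gripper": -1,"tx": -0.3,"ty": -0.3,"tz": 3,"roll": 0}
    - {"gripper": -1,"tx": -0.2,"ty": -0.6,"tz": 5.3,"roll": 0}
    - {"gripper": -1,"tx": -0.2,"ty": -0.6,"tz": 5.3,"roll": 0}
    - {"gripper": -1,"tx": -0.2,"ty": -0.6,"tz": 5.3,"roll": 0}
    - {"gripper": -1,"tx": -0.2,"ty": -0.6,"tz": 5.3,"roll": 0}
    - {"gripper": -1,"tx": -0.2,"ty": -0.6,"tz": 5.3,"roll": 0}
    - {"gripper": -1,"tx": -0.2,"ty": -0.6,"tz": 5.3,"roll": 0}
    - {"gripper": -1,"tx": -0.2,"ty": -0.6,"tz": 5.3,"roll": 0}

```text
clock: 41.9
tcp_pos: [0.6292, 0.0514, 0.1424]
eef_rot: [0.355, 0.629, -0.383, 0.576]
ft_force: [0.2, 0.9, -1.8]
gripper_width: 0.285
```

```bash
python3 -c "
from h import *
show(); to(.69,-.09,.14)"
```

```text
t 41.9 tcp [0.6292 0.0514 0.1424] yaw(tool y) 27.13 xdown [-0.0849  0.0056 -0.9964] F [ 0.2  0.9 -1.8] w 0.285 q7 [0.01 0.11 0.2 ]
shift cm to (0.69, -0.09, 0.14) [-0.36 -1.02 15.35]
```

Emit:
carry_out:
  targets:
    - {"gripper": -1,"tx": -0.1,"ty": -0.3,"tz": 5,"roll": 0}
    - {"gripper": -1,"tx": -0.1,"ty": -0.4,"tz": 5,"roll": 0}
    - {"gripper": -1,"tx": -0.1,"ty": -0.3,"tz": 3.5,"roll": 0}
    - {"gripper": -1,"tx": 0,"ty": 0,"tz": 0,"roll": 0}
    - {"gripper": -1,"tx": 0,"ty": 0,"tz": 0,"roll": 0}

```text
clock: 42.52
tcp_pos: [0.6789, -0.0834, 0.1314]
eef_rot: [0.354, 0.631, -0.388, 0.571]
ft_force: [-0.2, 1.4, -2.0]
gripper_width: 0.29
```

```bash
python3 -c "
from h import *
show();s,p,R=pose(); look(near=p[:2],rad=.05,zb=p[2]-.028);foot(p[2]-.03,p[2]+.01,p[:2])
look(near=(.657,-.015),rad=.04);to(.6562,-.0152,.1)"
```

```text
t 42.52 tcp [ 0.6789 -0.0834  0.1314] yaw(tool y) 26.76 xdown [-0.0975  0.0045 -0.9952] F [-0.2  1.4 -2. ] w 0.29 q7 [0.16 0.12 0.4 ]
wrist handle px [252 238] 1506 mean [ 0.6805 -0.0812] zmed 0.1684 rect mm [680.9 -82.5] [44.7 26. ] 24.0 circ [678.8 -77.6] 22.5
wrist brass px [254 205] 616 mean [ 0.6754 -0.0764] zmed 0.1167 rect mm [676.7 -79.5] [35.3 26.5] 25.2 circ [678.1 -83.5] 18.3
foot top slope [-0.039  0.01 ] z at centre 0.1175 511
wrist dark px [271 127] 885 mean [ 0.656  -0.0156] zmed 0.0072 rect mm [656.1 -15.8] [37. 37.] 27.0 circ [656.  -15.9] 19.2
shift cm to (0.6562, -0.0152, 0.1) [ 3.46  1.27 -6.94]
```

Emit:
carry_out:
  targets:
    - {"gripper": -1,"tx": 0,"ty": 0.6,"tz": -3.5,"roll": 0}
    - {"gripper": -1,"tx": 1,"ty": 0.6,"tz": -3.4,"roll": 0}
    - {"gripper": -1,"tx": 3,"ty": 0,"tz": 0,"roll": 0}
    - {"gripper": -1,"tx": 2,"ty": 0,"tz": 0,"roll": 0}
    - {"gripper": -1,"tx": 0,"ty": 0,"tz": 0,"roll": 0}
    - {"gripper": -1,"tx": 0,"ty": 0,"tz": 0,"roll": 0}

```text
clock: 43.42
tcp_pos: [0.6528, -0.0051, 0.0764]
eef_rot: [0.352, 0.632, -0.383, 0.574]
ft_force: [-0.0, -0.1, -1.4]
gripper_width: 0.286
```

```bash
python3 -c "
from h import *
show();s,p,R=pose(); look(near=p[:2],rad=.05,zb=p[2]-.028);foot(p[2]-.03,p[2]+.01,p[:2])
to(.6559,-.0156,.042)"
```

```text
t 43.42 tcp [ 0.6528 -0.0051  0.0764] yaw(tool y) 27.42 xdown [-0.0922  0.0061 -0.9957] F [-0.  -0.1 -1.4] w 0.286 q7 [0.07 0.13 0.29]
wrist handle px [252 238] 1497 mean [ 0.6542 -0.003 ] zmed 0.1134 rect mm [654.7  -4.4] [42.9 25.6] 27.0 circ [ 6.527e+02 -3.000e-01] 21.8
wrist brass px [254 205] 631 mean [0.6492 0.0018] zmed 0.0617 rect mm [650.8  -1.6] [35.3 27.3] 25.7 circ [652.   -5.1] 18.6
foot top slope [-0.015 -0.048] z at centre 0.0627 593
shift cm to (0.6559, -0.0156, 0.042) [3.39 0.07 1.21]
```

Emit:
carry_out:
  targets:
    - {"gripper": -1,"tx": 0,"ty": 0.05,"tz": 1.2,"roll": 0}
    - {"gripper": -1,"tx": 1,"ty": 0,"tz": 0,"roll": 0}
    - {"gripper": -1,"tx": 1.2,"ty": 0,"tz": 0,"roll": 0}
    - {"gripper": -1,"tx": 0.8,"ty": 0,"tz": 0,"roll": 0}
    - {"gripper": -1,"tx": 0.3,"ty": 0,"tz": 0,"roll": 0}
    - {"gripper": -1,"tx": 0,"ty": 0,"tz": 0,"roll": 0}

```text
clock: 44.28
tcp_pos: [0.6564, -0.0173, 0.041]
eef_rot: [0.353, 0.632, -0.383, 0.574]
ft_force: [0.2, 0.3, -1.9]
gripper_width: 0.287
```

```bash
python3 -c "
from h import *
show();s,p,R=pose(); look(near=p[:2],rad=.05,zb=p[2]-.028);foot(p[2]-.03,p[2]+.01,p[:2])
to(.6559,-.0156,.037)"
```

```text
t 44.27 tcp [ 0.6564 -0.0173  0.041 ] yaw(tool y) 27.3 xdown [-0.0912  0.0059 -0.9958] F [ 0.2  0.3 -1.9] w 0.287 q7 [0.08 0.14 0.3 ]
wrist handle px [252 238] 1492 mean [ 0.6576 -0.0153] zmed 0.078 rect mm [658.2 -16.7] [42.9 25.6] 26.9 circ [656.3 -12.6] 21.8
wrist brass px [254 205] 647 mean [ 0.6528 -0.0106] zmed 0.0263 rect mm [654.  -13.5] [36.9 27.5] 27.3 circ [656.2 -17.8] 18.6
wrist dark px [261 192] 236 mean [ 0.6539 -0.0027] zmed 0.0074 rect mm [653.8  -5.2] [38.4 17.3] 13.0 circ [655.4 -12.2] 19.2
foot top slope [-0.001 -0.04 ] z at centre 0.0276 608
shift cm to (0.6559, -0.0156, 0.037) [ 0.46  0.04 -0.17]
```

Emit:
carry_out:
  targets:
    - {"gripper": -1,"tx": 0.2,"ty": 0.05,"tz": -0.2,"roll": 0}
    - {"gripper": -1,"tx": 0.15,"ty": 0,"tz": 0,"roll": 0}
    - {"gripper": -1,"tx": 0.1,"ty": 0,"tz": 0,"roll": 0}
    - {"gripper": -1,"tx": 0.05,"ty": 0,"tz": 0,"roll": 0}
    - {"gripper": -1,"tx": 0,"ty": 0,"tz": 0,"roll": 0}

```text
clock: 45.0
tcp_pos: [0.6564, -0.0149, 0.0372]
eef_rot: [0.353, 0.631, -0.383, 0.575]
ft_force: [0.4, -0.3, -0.9]
gripper_width: 0.288
```

```bash
python3 -c "
from h import *
show();s,p,R=pose(); look(near=p[:2],rad=.05,zb=p[2]-.028);foot(p[2]-.03,p[2]+.01,p[:2])
to(.6559,-.0156,.036)"
```

```text
t 45.0 tcp [ 0.6564 -0.0149  0.0372] yaw(tool y) 27.31 xdown [-0.0889  0.006  -0.996 ] F [ 0.4 -0.3 -0.9] w 0.288 q7 [0.08 0.15 0.29]
wrist handle px [252 238] 1504 mean [ 0.6577 -0.0129] zmed 0.0742 rect mm [658.6 -14.5] [42.9 26.3] 28.8 circ [656.7 -10.8] 22.0
wrist brass px [254 205] 656 mean [ 0.6528 -0.0082] zmed 0.0224 rect mm [654.4 -11. ] [36.9 27.5] 24.0 circ [656.3 -15.4] 18.6
wrist dark px [255 192] 81 mean [ 0.6491 -0.0019] zmed 0.0073 rect mm [650.   -3.3] [33.8 10.3] 27.0 circ [652.1  -7.6] 16.9
foot top slope [ 0.006 -0.065] z at centre 0.0236 616
shift cm to (0.6559, -0.0156, 0.036) [ 0.12 -0.07  0.04]
```

Emit:
carry_out:
  targets:
    - {"gripper": -1,"tx": 0.1,"ty": 0,"tz": 0,"roll": 0}
    - {"gripper": -1,"tx": 0.1,"ty": 0,"tz": 0,"roll": 0}
    - {"gripper": -1,"tx": 0.1,"ty": 0,"tz": 0,"roll": 0}

```text
clock: 45.48
tcp_pos: [0.6568, -0.0152, 0.0362]
eef_rot: [0.354, 0.63, -0.383, 0.575]
ft_force: [-2.8, -0.8, 8.1]
gripper_width: 0.286
```

Emit:
carry_out:
  targets:
    - {"gripper": -1,"tx": 0.05,"ty": 0,"tz": 0,"roll": 0}
    - {"gripper": -1,"tx": 0.05,"ty": 0,"tz": 0,"roll": 0}
    - {"gripper": -1,"tx": 0,"ty": 0,"tz": 0,"roll": 0}
  grip_force: 4

```text
clock: 45.85
tcp_pos: [0.657, -0.0153, 0.0361]
eef_rot: [0.354, 0.63, -0.383, 0.576]
ft_force: [-1.7, -0.4, 2.0]
gripper_width: 0.295
```

```bash
python3 -c "
from h import *
show();s,p,R=pose(); look(near=p[:2],rad=.05,zb=p[2]-.028);foot(p[2]-.03,p[2]+.01,p[:2])
to(.6559,-.0156,.036)"
```

```text
t 45.85 tcp [ 0.657  -0.0153  0.0361] yaw(tool y) 27.28 xdown [-0.0871  0.0053 -0.9962] F [-1.7 -0.4  2. ] w 0.295 q7 [0.08 0.15 0.29]
wrist handle px [252 237] 1511 mean [ 0.6582 -0.0131] zmed 0.0733 rect mm [659.1 -14. ] [43.4 26.1] 29.5 circ [656.3  -9.4] 21.9
wrist brass px [254 205] 686 mean [ 0.6533 -0.0085] zmed 0.0216 rect mm [655.  -11.6] [36.8 28.7] 24.0 circ [656.4 -15.4] 18.7
wrist dark px [253 192] 72 mean [ 0.6481 -0.0024] zmed 0.0074 rect mm [649.1  -3.3] [33.6 10.2] 29.9 circ [651.4  -7.3] 16.8
foot top slope [-0.021 -0.04 ] z at centre 0.0224 605
shift cm to (0.6559, -0.0156, 0.036) [ 0.02 -0.1  -0.03]
```

Emit:
carry_out:
  targets:
    - {"gripper": -1,"tx": 0.1,"ty": 0,"tz": 0,"roll": 0}
    - {"gripper": -0.38,"tx": 0,"ty": 0,"tz": 0,"roll": 0}
    - {"gripper": -0.2,"tx": 0,"ty": 0,"tz": 0,"roll": 0}
    - {"gripper": 0.2,"tx": 0,"ty": 0,"tz": 0,"roll": 0}
    - {"gripper": 0.2,"tx": 0,"ty": 0,"tz": 0,"roll": 0}
    - {"gripper": 0.2,"tx": -1,"ty": 0,"tz": 0,"roll": 0}
    - {"gripper": 0.2,"tx": -3,"ty": 0,"tz": 0,"roll": 0}
    - {"gripper": 0.2,"tx": -5,"ty": 0,"tz": 0,"roll": 0}
    - {"gripper": 0.2,"tx": -5,"ty": 0,"tz": 0,"roll": 0}
    - {"gripper": 0.2,"tx": 0,"ty": 0,"tz": 0,"roll": 0}

```text
clock: 47.2
tcp_pos: [0.6702, -0.0157, 0.1806]
eef_rot: [0.354, 0.63, -0.382, 0.576]
ft_force: [0.2, -0.1, -0.7]
gripper_width: 0.602
```

```bash
python3 -c "
from h import *
show(); look(near=(.6562,-.0157),rad=.05,zb=.006,pic='w8');foot(.01,.03,np.array([.6562,-.0157]))
for n in ('side','scene'):
    for c in ((.4523,.086),(.6242,-.2338),(.4985,-.414),(.6562,-.0157)): look(n,near=c,rad=.05,zb=.006)
im,d,c=snap('side'); cv2.imwrite('pics/s8.png',cv2.resize(im,(800,600)))"
```

```text
t 47.2 tcp [ 0.6702 -0.0157  0.1806] yaw(tool y) 27.3 xdown [-0.0856  0.0061 -0.9963] F [ 0.2 -0.1 -0.7] w 0.602 q7 [0.09 0.11 0.32]
wrist handle px [249 184] 370 mean [ 0.6562 -0.0154] zmed 0.0726 rect mm [656.5 -15.5] [24.4 24.7] 27.7 circ [656.2 -15.5] 12.7
wrist brass px [254 171] 227 mean [ 0.6552 -0.008 ] zmed 0.0208 rect mm [655.5 -10.9] [36.1 27.1] 7.8 circ [655.8 -15.1] 18.5
foot top slope [ 0.001 -0.018] z at centre 0.021 121
side handle px [262 225] 74 mean [0.4497 0.0861] zmed 0.0711 rect mm [449.1  87.7] [21.5 27.5] 37.8 circ [448.1  86.5] 14.2
side brass px [261 239] 191 mean [0.4476 0.0899] zmed 0.0195 rect mm [450.5  85.5] [46.9 47.5] 54.1 circ [450.3  86.5] 30.8
side brass px [283 144] 149 mean [ 0.6179 -0.2291] zmed 0.0193 rect mm [ 617.2 -229.7] [57.2 54.9] 39.8 circ [ 619.8 -233. ] 31.6
side brass px [350 133] 100 mean [ 0.4901 -0.4064] zmed 0.0197 rect mm [ 495.5 -413. ] [28.7 80.4] 51.7 circ [ 495.8 -412.6] 40.8
scene brass px [285 183] 80 mean [0.4618 0.0856] zmed 0.0193 rect mm [456.4  84.9] [45.9 47.5] 52.9 circ [457.   85.6] 29.5
scene brass px [182 210] 143 mean [ 0.632  -0.2311] zmed 0.0193 rect mm [ 628.8 -232.7] [56.2 56. ] 17.6 circ [ 627.8 -233.8] 30.5
scene brass px [143 172] 103 mean [ 0.5047 -0.414 ] zmed 0.0194 rect mm [ 503.5 -413.2] [30.8 78. ] 50.8 circ [ 502.4 -414.2] 40.1
```

View pics/w8.png

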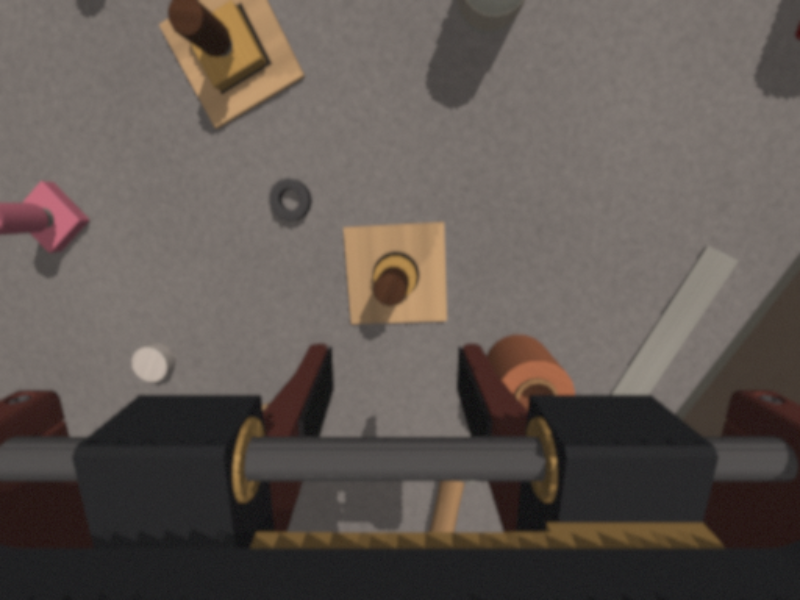

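View pics/s8.png

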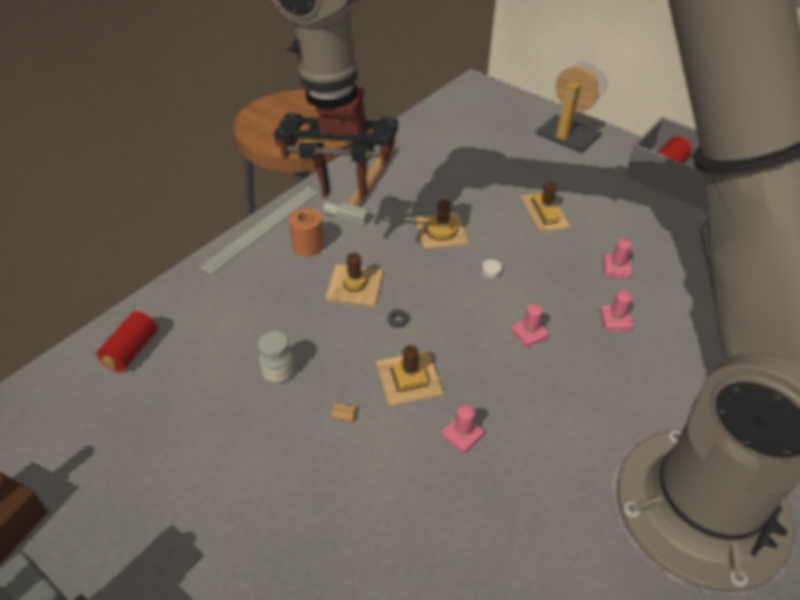

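All four stamps stand centred on their pads: square (408,372), small round (354,275), large round (442,222) and oblong (547,203). The jar (275,357), foil roll (306,232) and pink stamps have not moved, and the gripper is clear.

```bash
python3 -c "
from h import *
print(finish_job())"
```

```text
the job is handed in; nothing more can be done
None
```

All four brass stamps are parked upright on their matching pads, and the job was handed in at about 48 s on the clock. My last wrist-camera checks showed:

| Stamp | Distance from silhouette centre | Angle error |
|---|---|---|
| Square | about 0.7 mm | about 0.7° |
| Large round | about 0.6 mm | not needed |
| Oblong | about 1 mm | under 0.5° |
| Small round | about 0.7 mm | not needed |

- **Mended on the way:** the oblong first landed about 3 mm and 2° off. I lifted it slightly, corrected it and set it down again.
- **Tilt:** the tool's tilt drifted up to about 5° over the run and could not be commanded back. I set the oblong and small round down with a softened grip so they settled flat.
- **First grasp:** a finger brushed the square's handle on the first approach, with about 3 N and about 1 mm of movement, before I gripped it properly.
- **Disagreement:** the side and scene cameras place some feet 2–7 mm away from the wrist readings. They err in opposite directions, because each handle hides part of its foot, so I trusted the close wrist view.
- **Bystanders:** the jar, the foil roll and the pink look-alikes are where they were, judged by eye in the final side picture.

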